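# Turn the chocolate tin picture side up onto the display step

## Task

The navy chocolate tin is lying picture side down on the counter in front of the walnut display step, too wide to grip: push it up against the front of the step and, pressing it lightly there, work its near edge up until the tin stands on edge against the step. Then tip it on over so that it comes to lie picture up on top of the step, and slide it back square against the brass rail, in the gap between the other two tins. Thin tin dents, so never squeeze or press it hard, and leave the other goods where they are.

Things in the scene. Friction and masses are not known exactly. Their poses are not given: they have to be found in the camera images.
- step: Fixed display step of waxed walnut, 25 mm high, 560 mm wide (y), 170 mm deep (x), upright front, square edges. Origin at the middle of the bottom edge of its front face, on the counter; x runs away from the robot into the step, y along its front, z up. On top a brass rail runs along y; its front face is at x = 140 mm, its underside 8 mm and its top 16 mm above the board.
- tin: Tin 110 x 110 x 22 mm, 210 to 365 g; the 22 mm include the 86 x 86 mm picture panel, 4 mm proud. Outer edges rounded 3.5 mm. Slippery on the step, less so on the counter, not in the fingers. Stands on edge by itself. Toppled, it lands leaning across the step's front edge, foot on the counter. Origin: centre of the picture; z to the bare base (up at start); x roughly to the step.
- tin_center (a point): Centre of the navy tin (and about of its mass), 11 mm along the tin's z from its origin; same axes as the tin.
- tin_left: Brick-red tin of the same size lying picture up on the step, about 200 mm to one side of its middle (either side). Loose. Origin at the centre of its underside.
- tin_right: Green tin of the same size lying picture up on the step, about 200 mm to the other side of its middle. Loose. Origin at the centre of its underside.
- packet_sage: Cream packet with a green square standing to the left, 36 x 85 x 130 mm high, loose. Origin at the centre of its underside.
- packet_ochre: Cream packet with an orange square standing to the left, 36 x 85 x 130 mm high, loose. Origin at the centre of its underside.
- jar: Lidded glass jar of cocoa, 140 mm across, 225 mm high, standing on the counter to the right. Loose. Origin at the centre of its underside.
- pod_a: Brown ribbed cocoa pod, 170 mm long (x), 75 mm thick, lying to the right. Loose. Origin at the middle of its underside.
- pod_b: Second cocoa pod like it, farther to the right. Loose. Origin at the middle of its underside.

How it is judged:
By the outcome, as a careful person would: the job done as asked, in the order asked, and still so for the second after the job is handed in, with the robot touching nothing.
It also fails if it takes over 72 s, if anything falls off the work surface, if the arm or the gripper's body presses on something with over 40 N, if the wrist force passes 120 N, or if a joint passes its speed limit or range.

## Robot

A 6-joint arm with a two-finger parallel gripper is mounted at the origin on the work surface. World frame = base frame: x ahead of the robot, y to its left, z up, the work surface at z = 0. Lengths are in m, angles in degrees, forces in N, time in s.
With the tool pointing down it reaches from about 0.275 to 0.75 m from the base axis. Payload 10.2 kg.
Tool frame: the origin (TCP) lies on the centre line of the jaws, within the pads' length; the fingertips stand 19 mm ahead of it and the grasp point (between the pads) is the TCP; z points along the fingers, y is the line along which they close (so a half turn about z gives the same grasp; the last joint's range is limited). The gripper opens to 85 mm and grips with 20 to 120 N. Pads are 22 mm wide; open, the fingers measure 114 mm over their backs; the gripper's body (76 mm by 85 mm) begins 54 mm behind the grasp point. The pads swing forward as they close: fully open they stand 13 mm farther back than shut.
Start: joints at [61.627, 17.928, 85.812, -0, 76.261, -12.8], TCP at [0.141, 0.506, 0.229] pointing down, gripper open.
Joint ranges: [-168.41, 168.41], [-55.51, 124.54], [10.69, 146.95], [-70.63, 250.63], [1, 178], [-165.06, 165.06]. Speed limits (degrees/s): [136.94, 136.94, 172.46, 180, 180, 180].

## Interface

Orientations are given as [roll, pitch, yaw] about the fixed x, y, z axes, in that order (R = Rz(yaw) Ry(pitch) Rx(roll)).
In Python, from bench import status, vision, workorder gives the robot as it stands.
- The arm moves only by the tool drive_tool, never from a script. Its argument "steps" is a list of rows, each a list of 7 numbers: the shift along the tool's x, y, z in cm, then the turn, a rotation vector about the tool's x, y, z in rad, then the opening, from 0 (shut) to 1 (fully open). A call has 1 to 8 rows; each row is the pose to reach, as a shift and turn from the pose commanded when the call began, along the tool's axes at that moment; what a row does not reach only later rows make up. A row lasts 1/8 s, in which the tool goes at most 62.5 mm and 10.7 degrees, less where a joint would pass 70% of its speed; a pose out of reach is approached as far as the arm can. A call with a gripper value outside its range is refused whole. The fingers move at their own pace and stop on an object; "newtons" is the grip in N (left out, the last holds). Time passes only in rows, so rows that repeat a pose let the fingers close. It gives the time, the measured TCP pose, the force, the opening and the grip force at its end, in the units of the state.
- status.sense(): the state, without advancing time (a new reading comes with each control period).
- vision.get_image(name): name is "scene" or "top" or "wrist"; returns (picture, depth): 420x560x3 uint8, red, green, blue; 420x560 float32, m along the optical axis (not along the pixel's ray), 0 where there is no reading.
- vision.camera_params(name): a dict with "mtx" (3x3 intrinsics, pixels), "R" (3x3) and "t" (3): a world point X has camera coordinates R X + t. Camera axes: x right, y down, z forward; pixel columns grow to the right and rows downward; lengths in m; the calibration is good to about 2 mm. A picture is of the moment at which its call begins: read the wrist's pose just before it. camera_params takes no time and is no camera call; for the wrist camera it gives the pose at the moment of the call.
- workorder.finish_job(): hands the job in; it is judged then, once.
The state is a dict: "time_s": time; "joint_pos": joint angles; "joint_vel": joint speeds; "effort": joint torques, N m; "eef_pos": TCP position; "tcp_rot": TCP orientation; "wrist_force": force on the tool from outside, world axes, zero at the start; "torque": the same for the moment, N m; "finger_gap": opening from 0.0 (shut) to 1.0 (fully open); "finger_force": force on a finger pad.
Only numpy, scipy, OpenCV 4.12 (cv2) and the standard library are available. Lean on these libraries where they do the work, as an engineer would, in place of code of your own. Each camera call takes 0.05 s, during which the arm holds its last target. There are 200 camera calls.

## Working session

There is one attempt and no reset: what is moved stays moved. The work goes in short steps, Python scripts to look and compute and a tool call to move; the robot and the scene stay as the last step left them, time stands still between calls to the robot, and variables do not carry over. Pictures are saved under pics/ and viewed, at most 10 in all, crops included, and the job is handed in when it is done.

Besides the shell and the picture viewer there is one more tool, called by a JSON object that holds its "api" and its "payload", one argument or row to a line. drive_tool: Moves the arm, as the interface text tells. Its arguments: {"type":"object","properties":{"steps":{"type":"array","items":{"type":"array","items":{"type":"number"}}},"newtons":{"type":"number"}},"required":["steps"]}

```bash
ls; mkdir -p pics; python3 - <<'E'
from bench import status, vision
import cv2,numpy as np
s=status.sense();print(s)
ims=[]
for n in ("scene","top"):
    im,d=vision.get_image(n);np.savez(f"{n}0.npz",im=im,d=d)
    cv2.imwrite(f"pics/{n}0.png",im[:,:,::-1]);p=vision.camera_params(n);print(n,{k:np.round(v,4).tolist() for k,v in p.items()})
E
```

```text
pics
{'time_s': 0.0, 'joint_pos': array([ 6.16292392e+01,  1.79605496e+01,  8.58550130e+01, -4.50488329e-04,
        7.62583311e+01, -1.27988553e+01]), 'joint_vel': array([-0.01223995, -0.07913918, -0.01385777, -0.09028512,  0.01149904,
        0.00294448]), 'effort': array([ 9.82009055e-05, -4.12268829e+01, -2.59737629e+01, -2.02131164e-04,
        4.23485355e-03,  4.31456010e-05]), 'eef_pos': array([0.14081508, 0.50549767, 0.2283186 ]), 'tcp_rot': array([-1.79927845e+02, -1.59429997e-02,  1.64428192e+02]), 'wrist_force': array([ 0.54414889, -0.15031493, -0.48318172]), 'torque': array([ 0.0258325 , -0.01686851, -0.02785529]), 'finger_force': 0.0, 'finger_gap': 0.9991306041716322}
scene {'mtx': [[420.6596, 0.0, 284.2965], [0.0, 420.6596, 211.2927], [0.0, 0.0, 1.0]], 'R': [[0.6897, 0.724, -0.0116], [0.459, -0.4496, -0.7663], [-0.56, 0.5232, -0.6424]], 't': [-0.2597, -0.2157, 1.8125]}
top {'mtx': [[516.4891, 0.0, 279.7604], [0.0, 516.4891, 204.6917], [0.0, 0.0, 1.0]], 'R': [[-0.0082, -1.0, -0.0052], [-0.9926, 0.0088, -0.1209], [0.1209, 0.0042, -0.9927]], 't': [-0.0688, 0.5059, 1.3955]}
```

View pics/scene0.png

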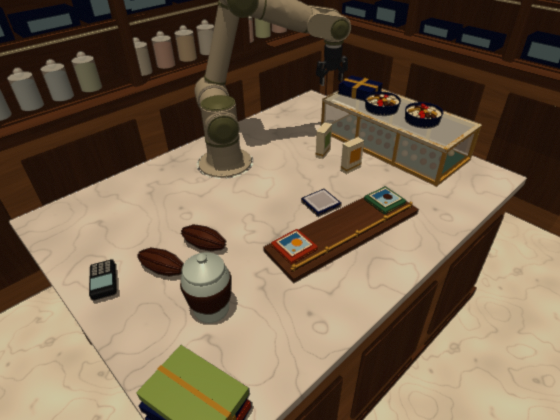

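View pics/top0.png

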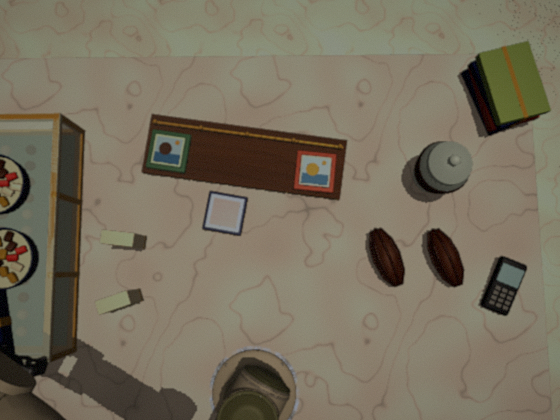

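The scene view shows the navy tin (pale base up, ~(322,202)) in front of the step. In the top view the tin is at ~(225,213), the step front edge runs from (143,173) to (340,198), green is at (167,151) and red at (317,171).

```bash
cat > h.py <<'E'
import numpy as np,cv2
from bench import status,vision
def ray(p,uv,z):
    uv=np.atleast_2d(np.float64(uv));d=np.c_[uv,np.ones(len(uv))]@np.linalg.inv(p["mtx"]).T@p["R"]
    c=-p["R"].T@p["t"];return c+d*((z-c[2])/d[:,2])[:,None]
def dpt(p,uv,d):
    uv=np.atleast_2d(uv);z=d[uv[:,1].astype(int),uv[:,0].astype(int)]
    return (np.c_[uv,np.ones(len(uv))]@np.linalg.inv(p["mtx"]).T*z[:,None]-p["t"])@p["R"]
def big(m,box):
    k=np.zeros(m.shape,np.uint8);x0,y0,x1,y1=box;k[y0:y1,x0:x1]=m[y0:y1,x0:x1]
    c=cv2.findContours(k,cv2.RETR_EXTERNAL,cv2.CHAIN_APPROX_NONE)[0]
    return max(c,key=cv2.contourArea)[:,0]
E
python3 - <<'E'
from h import *
p=vision.camera_params("top");f=np.load("top0.npz");im=f["im"];d=f["d"]
X=dpt(p,np.array([[225,213],[225,250],[240,160],[167,151],[317,171],[120,240],[105,297]]),d);print(X.round(4))
hsv=cv2.cvtColor(im,cv2.COLOR_RGB2HSV)
for uv in [(225,213),(207,213),(240,160),(220,182),(150,240)]: print(uv,im[uv[1],uv[0]],hsv[uv[1],uv[0]])
navy=(hsv[...,0]>100)&(hsv[...,0]<135)&(hsv[...,1]>70)&(hsv[...,2]<110)
c=big(navy.astype(np.uint8),(195,183,255,245));r=cv2.minAreaRect(ray(p,c,.020)[:,:2].astype(np.float32));print("tin",r)
# step: everything not counter, in a box: dark
wood=(hsv[...,2]<110)&((hsv[...,0]<20)|(hsv[...,0]>165))
wood=wood.astype(np.uint8)
# front edge pts: per column lowest wood pixel in cols 195..285 avoiding tin
pts=[]
for u in list(range(150,165))+list(range(190,290)):
    v=np.where(wood[130:215,u])[0]
    # first gap going down from row inside wood
    col=wood[160:215,u]; z=np.where(col==0)[0]
    if len(z): pts.append((u,160+z[0]-.5))
P=ray(p,np.array(pts),0.025);l=cv2.fitLine(P[:,:2].astype(np.float32),cv2.DIST_HUBER,0,.01,.01).ravel();print("front z25",l, "at z0",cv2.fitLine(ray(p,np.array(pts),0.)[:,:2].astype(np.float32),cv2.DIST_HUBER,0,.01,.01).ravel())
print("corners",ray(p,[[143,173],[340,198],[152,115],[346,140]],.025).round(4))
s=vision.camera_params("scene");g=np.load("scene0.npz")
print("scene depth",dpt(s,np.array([[322,202],[340,228],[295,245],[385,199],[325,190+30]]),g["d"]).round(4))
hs=cv2.cvtColor(g["im"],cv2.COLOR_RGB2HSV)
for nm,h,box in (("g",(40,95),(140,125,195,178)),("r",(0,8),(290,145,345,198))):
    m=(hsv[...,0]>=h[0])&(hsv[...,0]<=h[1])&(hsv[...,1]>130)&(hsv[...,2]>(50 if nm=="g" else 110))
    c=big(m.astype(np.uint8),box);print(nm,cv2.minAreaRect(ray(p,c,.043)[:,:2].astype(np.float32)))
E
```

```text
[[ 0.4841  0.0786  0.0253]
 [ 0.383   0.081  -0.0011]
 [ 0.6329  0.0372  0.0259]
 [ 0.6545  0.2363  0.0523]
 [ 0.5965 -0.1767  0.0424]
 [ 0.4061  0.3347  0.1292]
 [ 0.2629  0.3689  0.1279]]
(225, 213) [140 129 122] [ 12  33 140]
(207, 213) [ 96 100 107] [109  26 107]
(240, 160) [55 31 19] [ 10 167  55]
(220, 182) [53 30 19] [ 10 164  53]
(150, 240) [141 131 114] [ 19  49 141]
tin ((0.4375731647014618, 0.10109514743089676), (0.0, 0.0), 0.0)
front z25 [0.1475508  0.9890545  0.5529695  0.01164445] at z0 [0.1475508  0.9890545  0.55684155 0.01324115]
corners [[ 0.5986  0.3086  0.025 ]
 [ 0.5232 -0.2404  0.025 ]
 [ 0.7653  0.287   0.025 ]
 [ 0.6876 -0.261   0.025 ]]
scene depth [[ 0.5025  0.0729  0.0217]
 [ 0.6431  0.0104  0.0229]
 [ 0.6116 -0.1758  0.0472]
 [ 0.6709  0.2242  0.047 ]
 [ 0.5796  0.004   0.0236]]Traceback (most recent call last):
  File "<stdin>", line 25, in <module>
  File "h.py", line 12, in big
    return max(c,key=cv2.contourArea)[:,0]
           ~~~^^^^^^^^^^^^^^^^^^^^^^^
ValueError: max() iterable argument is empty
```

```bash
python3 - <<'E'
from h import *
p=vision.camera_params("top");f=np.load("top0.npz");im=f["im"].astype(int);d=f["d"]
m=((im[...,2]-im[...,0]>5)|(im.sum(2)<230)).astype(np.uint8)
m[:, :]=m
c=big(((im[...,2]-im[...,0]>5)).astype(np.uint8),(195,183,255,245))
for z in (0.011,.022):
  r=cv2.minAreaRect(ray(p,c,z)[:,:2].astype(np.float32));print("tin top",r)
s=vision.camera_params("scene");g=np.load("scene0.npz");gi=g["im"].astype(int)
c=big(((gi[...,2]-gi[...,0]>5)).astype(np.uint8),(290,175,350,222));r=cv2.minAreaRect(ray(s,c,.015)[:,:2].astype(np.float32));print("tin scene",r)
for nm,ch,box in (("g",(1,0),(140,125,195,178)),("r",(0,1),(290,145,345,198))):
    mm=(im[...,ch[0]]-im[...,ch[1]]>(5 if nm=="g" else 45)).astype(np.uint8)
    c=big(mm,box);print(nm,cv2.minAreaRect(ray(p,c,.043)[:,:2].astype(np.float32)),c.min(0),c.max(0))
for nm,ch,box in (("g",(1,0),(355,180,412,218)),("r",(0,1),(265,225,320,265))):
    mm=(gi[...,ch[0]]-gi[...,ch[1]]>(5 if nm=="g" else 70)).astype(np.uint8)
    c=big(mm,box);print("scene",nm,cv2.minAreaRect(ray(s,c,.043)[:,:2].astype(np.float32)))
w=(im.sum(2)<200).astype(np.uint8)
for u in list(range(192,204,3))+list(range(252,290,6)):
    col=w[165:215,u];z=np.where(col==0)[0];print(u,ray(p,[[u,164.5+z[0]]],.025).round(4)[0,:2] if len(z) else None)
E
```

```text
tin top ((0.48633110523223877, 0.08139070868492126), (0.10523679107427597, 0.10573706030845642), 79.40988159179688)
tin top ((0.485154926776886, 0.08016037195920944), (0.10443013161420822, 0.10492656379938126), 79.40985870361328)
tin scene ((0.5073803663253784, 0.05262485146522522), (0.1397552192211151, 0.07712831348180771), 35.5905876159668)
g ((0.6576774716377258, 0.23484215140342712), (0.10977660864591599, 0.10950326174497604), 80.8172378540039) [146 130] [190 172]
r ((0.5967373251914978, -0.17101135849952698), (0.11021389067173004, 0.1090267151594162), 83.42997741699219) [294 150] [336 192]
scene g ((0.654037594795227, 0.24715441465377808), (0.07898066937923431, 0.07986477017402649), 80.66036224365234)
scene r ((0.6036979556083679, -0.1728457510471344), (0.10878497362136841, 0.10689835995435715), 83.45771026611328)
192 [0.5789 0.1712]
195 [0.576  0.1628]
198 [0.576  0.1544]
201 [0.5731 0.146 ]
252 [0.552  0.0037]
258 [ 0.5519 -0.013 ]
264 [ 0.5489 -0.0296]
270 [ 0.546  -0.0463]
276 [ 0.543 -0.063]
282 [ 0.54   -0.0796]
288 [ 0.5399 -0.0963]
```

{"api": "drive_tool", "payload": {
  "steps": [
    [-35.5,-32.6,0,0,0,-0.129,0.4],
    [-35.5,-32.6,0,0,0,-0.129,0.4],
    [-35.5,-32.6,0,0,0,-0.129,0.4],
    [-35.5,-32.6,0,0,0,-0.129,0.4],
    [-35.5,-32.6,0,0,0,-0.129,0.4],
    [-35.5,-32.6,0,0,0,-0.129,0.4],
    [-35.5,-32.6,0,0,0,-0.129,0.4],
    [-35.5,-32.6,0,0,0,-0.129,0.4]
  ],
  "newtons": 20
}}

```text
time_s: 1.1
eef_pos: [0.3962, 0.0941, 0.2288]
tcp_rot: [-180.0, -0.0, 171.7]
wrist_force: [0.4, 0.8, 1.0]
finger_gap: 0.402
finger_force: 0.0
```

{"api": "drive_tool", "payload": {
  "steps": [
    [0,0,4,0,0,0,0.4],
    [0,0,10,0,0,0,0.4],
    [0,0,13,0,0,0,0.4],
    [0,0,13,0,0,0,0.4],
    [0,0,13,0,0,0,0.4],
    [0,0,13,0,0,0,0.4]
  ]
}}

```text
time_s: 1.85
eef_pos: [0.3962, 0.0964, 0.1002]
tcp_rot: [180.0, 0.2, 171.8]
wrist_force: [-1.0, 0.3, 0.1]
finger_gap: 0.404
finger_force: 0.0
```

```bash
python3 - <<'E'
from h import *
s=status.sense();print({k:np.round(v,3).tolist() for k,v in s.items()})
im,d=vision.get_image("wrist");cv2.imwrite("pics/w1.png",im[:,:,::-1]);p=vision.camera_params("wrist");print((-p["R"].T@p["t"]).round(3),p["R"].round(2))
np.savez("w1.npz",im=im,d=d,**p)
E
```

```text
{'time_s': 1.85, 'joint_pos': [-2.895, 12.787, 114.426, -0.003, 52.635, -84.721], 'joint_vel': [0.025, 0.196, 0.482, -0.058, -0.24, 0.011], 'effort': [-0.033, -30.878, -20.157, -0.001, 0.007, 0.0], 'eef_pos': [0.396, 0.096, 0.1], 'tcp_rot': [179.988, 0.151, 171.828], 'wrist_force': [-0.985, 0.349, 0.087], 'torque': [0.022, 0.001, 0.014], 'finger_force': 0.0, 'finger_gap': 0.404}
[0.321 0.107 0.245] [[ 0.14  0.99 -0.  ]
 [ 0.94 -0.14  0.3 ]
 [ 0.3  -0.04 -0.95]]
```

View pics/w1.png

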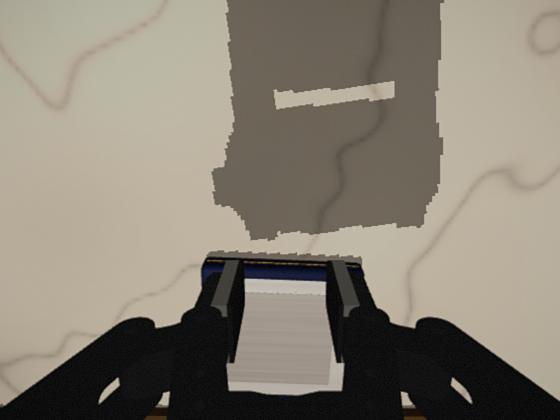

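The wrist view shows the navy near face at rows 258–280, columns 203–362, centred on the jaws (~column 283).

```bash
python3 - <<'E'
from h import *
f=np.load("w1.npz");im=f["im"].astype(int)
nav=(im[...,2]-im[...,0]>40)
for u in (215,250,282,315,350):
    v=np.where(nav[240:300,u])[0]+240;print(u,v.min(),v.max(),ray(f,[[u,v.min()],[u,v.max()]],.022).round(4)[1,:2],ray(f,[[u,v.min()]],.006).round(4)[0,:2],dpt(f,np.array([[u,v.max()+8]]),f["d"]).round(4))
E
```

```text
Traceback (most recent call last):
ValueError: zero-size array to reduction operation minimum which has no identity
```

{"api": "drive_tool", "payload": {
  "steps": [
    [0,0,4,0,0,0,0.4],
    [0,0,6,0,0,0,0.4],
    [0,0,7,0,0,0,0.4],
    [0,0,7.4,0,0,0,0.4],
    [0,0,7.6,0,0,0,0.4],
    [0,0,7.6,0,0,0,0.4]
  ]
}}

```text
time_s: 2.65
eef_pos: [0.3957, 0.0964, 0.0233]
tcp_rot: [180.0, 0.1, 171.8]
wrist_force: [0.6, -1.7, 0.5]
finger_gap: 0.4
finger_force: 0.0
```

{"api": "drive_tool", "payload": {
  "steps": [
    [0,0,0.1,0,0,0,0.4],
    [0,0,0.2,0,0,0,0.4],
    [0,0,0.25,0,0,0,0.4],
    [0,0,0.25,0,0,0,0.4]
  ]
}}

```text
time_s: 3.15
eef_pos: [0.3954, 0.0964, 0.0204]
tcp_rot: [-180.0, -0.0, 171.8]
wrist_force: [0.5, -0.2, -0.9]
finger_gap: 0.397
finger_force: 0.0
```

```bash
python3 - <<'E'
from h import *
s=status.sense();print({k:np.round(s[k],3).tolist() for k in ("eef_pos","wrist_force")})
p=vision.camera_params("wrist");im,d=vision.get_image("wrist");cv2.imwrite("pics/w2.png",im[:,:,::-1])
f=p;im=im.astype(int);np.savez("w2.npz",im=im,d=d,**p)
nav=(im[...,2]-im[...,0]>25)
for u in range(180,400,20):
    v=np.where(nav[100:,u])[0]+100
    if len(v): print(u,v.min(),v.max(),ray(f,[[u,v.min()]],.006).round(4)[0,:2])
E
```

```text
{'eef_pos': [0.395, 0.096, 0.02], 'wrist_force': [0.472, -0.172, -0.895]}
240 340 362 [0.4351 0.0679]
260 348 363 [0.4412 0.077 ]
280 347 363 [0.4421 0.0871]
300 348 364 [0.4441 0.097 ]
320 349 365 [0.4461 0.1069]
340 364 365 [0.4567 0.116 ]
```

View pics/w2.png

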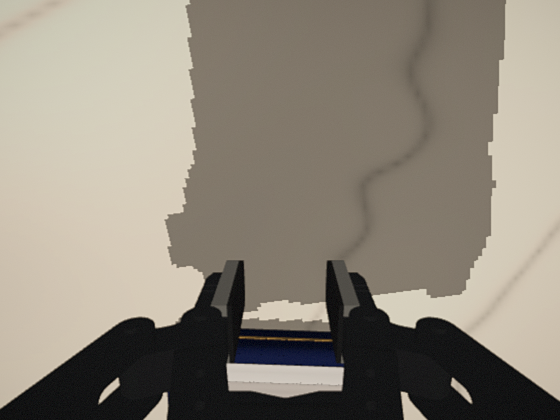

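The wrist view shows both finger pads at columns ~230 and ~340, with the tin's near face ahead of them at rows 330–365.

{"api": "drive_tool", "payload": {
  "steps": [
    [-0.8,0,0,0,0,0,0.4],
    [-1.6,0,0,0,0,0,0.4],
    [-2.2,0,0,0,0,0,0.4],
    [-2.7,0,0,0,0,0,0.4],
    [-3.1,0,0,0,0,0,0.4],
    [-3.5,0,0,0,0,0,0.4],
    [-3.9,0,0,0,0,0,0.4],
    [-4.2,0,0,0,0,0,0.4]
  ]
}}

```text
time_s: 4.2
eef_pos: [0.4372, 0.0904, 0.0204]
tcp_rot: [180.0, 0.0, 171.8]
wrist_force: [0.4, 0.0, -0.0]
finger_gap: 0.403
finger_force: 0.0
```

{"api": "drive_tool", "payload": {
  "steps": [
    [-0.1,0,0,0,0,0,0.4],
    [-0.2,0,0,0,0,0,0.4],
    [-0.3,0,0,0,0,0,0.4],
    [-0.4,0,0,0,0,0,0.4]
  ]
}}

```text
time_s: 4.7
eef_pos: [0.4409, 0.0899, 0.0204]
tcp_rot: [-180.0, -0.0, 171.8]
wrist_force: [0.8, 0.2, 0.4]
finger_gap: 0.401
finger_force: 0.0
```

{"api": "drive_tool", "payload": {
  "steps": [
    [-0.2,0,0,0,0,0,0.4],
    [-0.3,0,0,0,0,0,0.4],
    [-0.4,0,0,0,0,0,0.4]
  ]
}}

```text
time_s: 5.08
eef_pos: [0.445, 0.0893, 0.0204]
tcp_rot: [-180.0, -0.0, 171.8]
wrist_force: [0.1, 0.2, -0.7]
finger_gap: 0.399
finger_force: 0.0
```

```bash
python3 - <<'E'
from h import *
print(status.sense()["wrist_force"])
im,d=vision.get_image("scene");p=vision.camera_params("scene")
cv2.imwrite("pics/s2.png",cv2.resize(im[140:270,250:420],None,fx=4.5,fy=4.5,interpolation=cv2.INTER_CUBIC)[:,:,::-1])
E
```

```text
[ 0.07370378  0.17272566 -0.71375017]
```

View pics/s2.png

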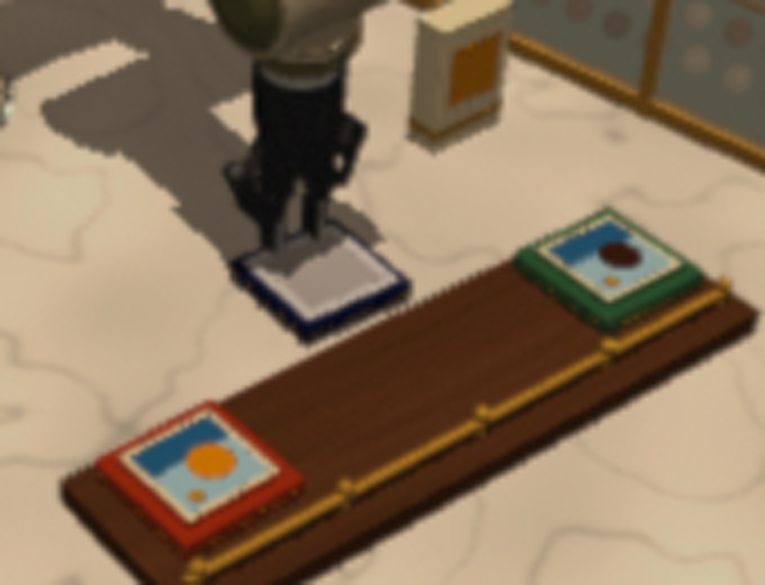

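The scene crop shows the tin almost at the step, its far edge ((305,335)–(408,290) in the crop) a few millimetres short.

{"api": "drive_tool", "payload": {
  "steps": [
    [-0.1,0,0,0,0,0,0.4],
    [-0.2,0,0,0,0,0,0.4],
    [-0.3,0,0,0,0,0,0.4]
  ]
}}

```text
time_s: 5.5
eef_pos: [0.4479, 0.0888, 0.0204]
tcp_rot: [-180.0, -0.0, 171.8]
wrist_force: [0.4, -0.1, 0.7]
finger_gap: 0.399
finger_force: 0.0
```

{"api": "drive_tool", "payload": {
  "steps": [
    [-0.1,0,0,0,0,0,0.4],
    [-0.2,0,0,0,0,0,0.4],
    [-0.3,0,0,0,0,0,0.4]
  ]
}}

```text
time_s: 5.88
eef_pos: [0.4509, 0.0884, 0.0204]
tcp_rot: [-180.0, 0.0, 171.8]
wrist_force: [-1.2, -0.1, -0.1]
finger_gap: 0.401
finger_force: 0.0
```

{"api": "drive_tool", "payload": {
  "steps": [
    [-0.1,0,0,0,0,0,0.4],
    [-0.15,0,0,0,0,0,0.4]
  ]
}}

```text
time_s: 6.12
eef_pos: [0.4524, 0.0882, 0.0204]
tcp_rot: [-180.0, 0.0, 171.8]
wrist_force: [-0.7, -0.9, -0.4]
finger_gap: 0.402
finger_force: 0.0
```

```bash
python3 - <<'E'
from h import *
print(status.sense()["wrist_force"])
im,d=vision.get_image("top");p=vision.camera_params("top");im=im.astype(int)
m=((im[...,2]-im[...,0]>5)).astype(np.uint8)
c=big(m,(195,175,255,245));print(cv2.minAreaRect(ray(p,c,.022)[:,:2].astype(np.float32)))
P=ray(p,c,.022);ex=np.array([.99,-.143]);q=P[:,:2]@ex;print("far edge s",np.percentile(q,[1,99]), "step front s",np.array([.5525,0])@ex)
E
```

```text
[-0.6783749  -0.92251301 -0.38920331]
((0.4995597004890442, 0.034602873027324677), (0.027853453531861305, 0.0644415095448494), 89.98176574707031)
far edge s [0.45758968 0.51968948] step front s 0.546975
```

{"api": "drive_tool", "payload": {
  "steps": [
    [-0.1,0,0,0,0,0,0.4],
    [-0.1,0,0,0,0,0,0.4]
  ]
}}

```text
time_s: 6.42
eef_pos: [0.4534, 0.088, 0.0204]
tcp_rot: [-180.0, -0.0, 171.8]
wrist_force: [0.2, -0.3, -0.1]
finger_gap: 0.399
finger_force: 0.0
```

{"api": "drive_tool", "payload": {
  "steps": [
    [-0.1,0,0,0,0,0,0.4],
    [-0.1,0,0,0,0,0,0.4]
  ]
}}

```text
time_s: 6.68
eef_pos: [0.4544, 0.0879, 0.0204]
tcp_rot: [-180.0, 0.0, 171.8]
wrist_force: [-1.2, 0.1, -0.8]
finger_gap: 0.396
finger_force: 0.0
```

```bash
python3 - <<'E'
from h import *
im,d=vision.get_image("scene");p=vision.camera_params("scene");im=im.astype(int);ex=np.array([.99,-.143])
m=((im[...,2]-im[...,0]>8)).astype(np.uint8);m[:188]=0
c=big(m,(298,188,350,222));h=cv2.convexHull(c)[:,0]
P=ray(p,h,.02)[:,:2];print("tin s max",np.sort(P@ex)[-6:].round(4))
w=((im.sum(2)<150)&(im[...,0]-im[...,2]>12)).astype(np.uint8)
for u in (305,310,330,345,348,352):
    v=np.where(w[190:245,u])[0]+190
    if len(v):q=ray(p,[[u,v.min()]],.025)[0];print(u,v.min(),q.round(4),(q[:2]@ex).round(4))
cv2.imwrite("pics/s3.png",cv2.resize(im[180:240,280:370].astype(np.uint8),None,fx=8,fy=8,interpolation=cv2.INTER_NEAREST)[:,:,::-1])
E
```

```text
tin s max [0.5238 0.526  0.5271 0.5316 0.5321 0.534 ]
305 203 [0.4655 0.0208 0.025 ] 0.4579
310 225 [ 0.5621 -0.0537  0.025 ] 0.5642
330 209 [0.5527 0.0605 0.025 ] 0.5386
345 208 [0.5869 0.1034 0.025 ] 0.5662
348 206 [0.5871 0.12   0.025 ] 0.5641
352 204 [0.5899 0.1393 0.025 ] 0.5641
```

View pics/s3.png

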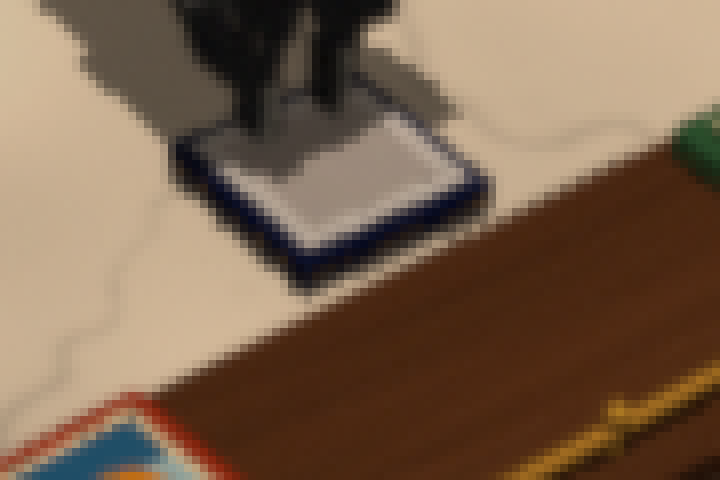

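The crop shows a strip of counter about 3 px wide still between the tin's far edge and the step edge, so the tin isn't there yet.

{"api": "drive_tool", "payload": {
  "steps": [
    [-0.15,0,0,0,0,0,0.4],
    [-0.3,0,0,0,0,0,0.4],
    [-0.4,0,0,0,0,0,0.4]
  ]
}}

```text
time_s: 7.1
eef_pos: [0.4584, 0.0873, 0.0204]
tcp_rot: [180.0, 0.0, 171.8]
wrist_force: [0.3, 0.0, 0.6]
finger_gap: 0.402
finger_force: 0.0
```

{"api": "drive_tool", "payload": {
  "steps": [
    [-0.1,0,0,0,0,0,0.4],
    [-0.2,0,0,0,0,0,0.4]
  ]
}}

```text
time_s: 7.35
eef_pos: [0.4603, 0.0871, 0.0204]
tcp_rot: [-180.0, -0.0, 171.8]
wrist_force: [0.5, -0.2, 1.4]
finger_gap: 0.397
finger_force: 0.0
```

{"api": "drive_tool", "payload": {
  "steps": [
    [-0.1,0,0,0,0,0,0.4],
    [-0.2,0,0,0,0,0,0.4]
  ]
}}

```text
time_s: 7.6
eef_pos: [0.4623, 0.0868, 0.0204]
tcp_rot: [-180.0, -0.0, 171.8]
wrist_force: [-0.1, 0.3, 1.0]
finger_gap: 0.399
finger_force: 0.0
```

```bash
cat > gap.py <<'E'
from h import *
im,d=vision.get_image("scene");p=vision.camera_params("scene");X=None
v,u=np.mgrid[188:235,295:355];uv=np.c_[u.ravel(),v.ravel()];X=dpt(p,uv,d)
ex=np.array([.99,-.143]);ey=np.array([.143,.99])
s=X[:,:2]@ex;t=X[:,:2]@ey
for y in (.12,.14,.16,.18):
    k=abs(t-y)<.004;o=np.argsort(s[k]);print(y,[(int(a*1000),int(b*1000)) for a,b in zip(s[k][o],X[k,2][o]) if .45<a<.60])
E
python3 gap.py
```

```text
0.12 [(451, 50), (454, 20), (454, 22), (454, 77), (455, 58), (455, 18), (455, 73), (456, 41), (456, 65), (457, 37), (457, 54), (457, 52), (458, 65), (459, 47), (460, 21), (461, 62), (463, 22), (463, 67), (464, 18), (466, 23), (469, 21), (473, 20), (478, 24), (479, 19), (480, 18), (483, 19), (485, 26), (488, 20), (490, 20), (492, 19), (494, 19), (497, 20), (500, 18), (503, 19), (513, 23), (516, 19), (518, 18), (520, 13), (520, 18), (520, -2), (523, 18), (525, 7), (526, 23), (527, 0), (527, 2), (529, 14), (529, 19), (530, 1), (531, -2), (532, 13), (557, 25), (559, 24), (560, 22), (562, 22), (566, 25), (567, 21), (571, 23), (575, 24), (577, 23), (580, 24), (582, 22), (589, 23), (591, 28), (592, 24), (598, 23)]
0.14 [(457, 61), (458, 22), (459, 49), (459, 45), (459, 35), (460, 22), (462, 21), (467, 20), (472, 22), (475, 20), (475, 16), (476, 20), (480, 18), (484, 16), (486, 22), (491, 21), (494, 26), (496, 21), (496, 19), (501, 22), (502, 21), (504, 20), (507, 22), (512, 22), (514, 17), (515, 23), (522, 24), (523, 22), (523, 8), (524, 21), (525, 5), (526, 21), (526, 16), (528, -1), (529,
[... 859 characters left out ...]
 25), (599, 22)]
0.18 [(455, 30), (456, 50), (456, 46), (456, 41), (457, 23), (458, 26), (460, 40), (461, 17), (464, 25), (470, 19), (471, 25), (473, 24), (473, 19), (475, 24), (478, 23), (480, 20), (483, 20), (486, 22), (487, 20), (487, 18), (492, 25), (495, 19), (498, 20), (503, 20), (504, 24), (508, 23), (510, 21), (514, 22), (516, 22), (518, 20), (523, 23), (525, -2), (525, 23), (527, 17), (527, 7), (527, 20), (528, 6), (528, 1), (528, 16), (529, 0), (530, -1), (558, 25), (560, 25), (561, 24), (565, 26), (565, 24), (569, 25), (569, 24), (572, 24), (572, 22), (574, 20), (580, 26), (580, 24), (581, 22), (582, 21), (585, 25), (586, 23), (588, 24), (591, 24), (593, 25), (597, 27), (599, 21)]
```

```bash
python3 - <<'E'
from h import *
f=np.load("w2.npz");d=f["d"]
for u,v in ((228,264),(228,275),(235,270),(240,300),(230,300),(222,300),(340,270),(350,270),(215,285)):
    print(u,v,f["im"][v,u],dpt(f,np.array([[u,v]]),d).round(4))
p=vision.camera_params("wrist");im,d=vision.get_image("wrist");cv2.imwrite("pics/w3.png",im[:,:,::-1])
np.savez("w3.npz",im=im,d=d,**p)
for u,v in ((228,264),(228,275),(340,270),(350,270),(285,300),(285,330),(285,350),(285,370),(285,390),(285,410)):
    print(u,v,im[v,u],dpt(p,np.array([[u,v]]),d).round(4))
E
```

```text
228 264 [82 79 74] [[0.3812 0.0759 0.0321]]
228 275 [81 78 72] [[0.3815 0.0772 0.0412]]
235 270 [75 72 68] [[0.3819 0.0791 0.0368]]
240 300 [20 19 19] [[0.3933 0.0793 0.0395]]
230 300 [18 19 18] [[0.3824 0.0801 0.0576]]
222 300 [80 77 71] [[0.3815 0.0778 0.0585]]
340 270 [80 77 70] [[0.3872 0.1185 0.0376]]
350 270 [133 123 109] [[ 4.075e-01  1.267e-01 -1.000e-04]]
215 285 [25 25 28] [[0.3852 0.0714 0.0405]]
228 264 [87 84 77] [[0.4483 0.0662 0.0319]]
228 275 [88 84 78] [[0.4484 0.0676 0.0414]]
340 270 [85 82 76] [[0.4543 0.1089 0.0374]]
350 270 [115 107 100] [[0.4628 0.1144 0.0222]]
285 300 [111 105  98] [[0.473  0.0852 0.0224]]
285 330 [106 100  92] [[0.4879 0.0831 0.0227]]
285 350 [190 180 169] [[0.4978 0.0816 0.0233]]
285 370 [191 180 169] [[0.5093 0.08   0.0226]]
285 390 [188 177 167] [[0.5215 0.0782 0.0215]]
285 410 [20 21 20] [[0.451  0.0884 0.1028]]
```

View pics/w3.png

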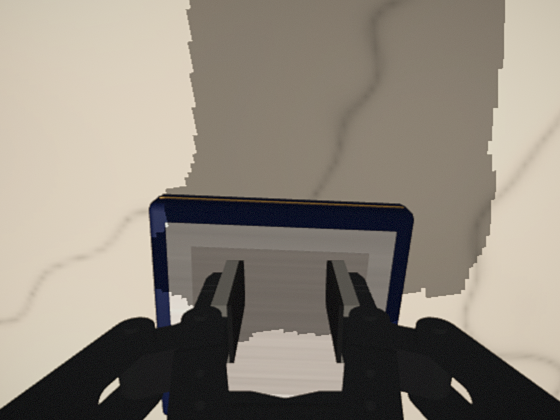

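The wrist view shows the fingers hovering over the tin: its near edge is at row ~205, behind the pads. Pad-end depth gives z ≈ 31 mm at this opening, so the tips never touched it. I'll back off, shut the fingers and measure the tips again.

{"api": "drive_tool", "payload": {
  "steps": [
    [0,0,-2,0,0,0,0.4],
    [4,0,-2,0,0,0,0],
    [8,0,-2,0,0,0,0],
    [9.5,0,-2,0,0,0,0],
    [9.5,0,-2,0,0,0,0],
    [9.5,0,-2,0,0,0,0]
  ]
}}

```text
time_s: 8.45
eef_pos: [0.3691, 0.1002, 0.0406]
tcp_rot: [180.0, 0.1, 171.8]
wrist_force: [0.3, -0.1, -0.5]
finger_gap: -0.002
finger_force: 0.0
```

```bash
cat > tip.py <<'E'
from h import *
s=status.sense();print(s["eef_pos"].round(4),s["finger_gap"].round(3),s["wrist_force"].round(1))
p=vision.camera_params("wrist");im,d=vision.get_image("wrist")
v,u=np.mgrid[200:419,150:400];uv=np.c_[u.ravel(),v.ravel()];X=dpt(p,uv,d)
e=np.array([.99,-.143]);t=s["eef_pos"]
R=cv2.Rodrigues(np.zeros(3))[0]
from scipy.spatial.transform import Rotation as Ro
Q=(X-t)@Ro.from_euler("xyz",s["tcp_rot"],degrees=True).as_matrix()
k=(abs(Q[:,0])<.03)&(abs(Q[:,1])<.06)&(Q[:,2]>-.05)&(X[:,2]>.026)
print("tool z of fingers: pct",np.percentile(Q[k,2],[50,90,99,99.8]).round(4),"x",np.percentile(Q[k,0],[1,99]).round(4),"y",np.percentile(Q[k,1],[1,99]).round(4))
E
python3 tip.py
```

```text
Traceback (most recent call last):
  File "tip.py", line 2, in <module>
    s=status.sense();print(s["eef_pos"].round(4),s["finger_gap"].round(3),s["wrist_force"].round(1))
                                                 ^^^^^^^^^^^^^^^^^^^^^
AttributeError: 'float' object has no attribute 'round'
```

```bash
sed -i 's/s\["finger_gap"\].round(3)/s["finger_gap"]/' tip.py; python3 tip.py
```

```text
[0.3691 0.1002 0.0406] -0.001971507774830035 [ 0.3 -0.1 -0.5]
tool z of fingers: pct [-0.0386 -0.0152 -0.0075 -0.0064] x [-0.0096  0.0136] y [-0.0249  0.0249]
```

{"api": "drive_tool", "payload": {
  "steps": [
    [0,0,1,0,0,0,0],
    [0,0,1.9,0,0,0,0],
    [0,0,1.9,0,0,0,0]
  ]
}}

```text
time_s: 8.88
eef_pos: [0.3677, 0.1003, 0.0205]
tcp_rot: [-180.0, -0.1, 171.8]
wrist_force: [-0.3, 0.6, -0.8]
finger_gap: 0.0
finger_force: 0.0
```

```bash
python3 - <<'E'
from h import *
s=status.sense();print(s["eef_pos"].round(4),s["wrist_force"].round(1))
p=vision.camera_params("wrist");im,d=vision.get_image("wrist")
for u in (276,284,292):
    print(u,[(v,*(1000*dpt(p,np.array([[u,v]]),d)[0]).astype(int).tolist(),int(im[v,u].sum())) for v in range(240,300,4)])
c=im[200:420,180:400];cv2.imwrite("pics/w4.png",cv2.resize(c,None,fx=2.5,fy=2.5)[:,:,::-1])
E
```

```text
[0.3677 0.1003 0.0205] [-0.3  0.6 -0.8]
276 [(240, 358, 97, 0, 338), (244, 361, 96, 0, 336), (248, 362, 96, 1, 337), (252, 365, 96, 0, 337), (256, 367, 95, 0, 340), (260, 356, 98, 27, 219), (264, 356, 98, 31, 213), (268, 356, 98, 34, 217), (272, 356, 98, 38, 217), (276, 356, 98, 41, 218), (280, 356, 98, 44, 214), (284, 356, 98, 47, 215), (288, 356, 98, 50, 217), (292, 356, 98, 53, 214), (296, 356, 98, 55, 218)]
284 [(240, 360, 100, -1, 338), (244, 361, 100, 0, 339), (248, 363, 100, 0, 343), (252, 365, 100, 0, 342), (256, 367, 99, 0, 338), (260, 356, 101, 27, 68), (264, 356, 101, 31, 44), (268, 357, 101, 34, 51), (272, 356, 101, 38, 58), (276, 356, 101, 42, 58), (280, 356, 101, 45, 53), (284, 357, 101, 47, 59), (288, 357, 101, 49, 53), (292, 357, 101, 53, 59), (296, 357, 101, 55, 56)]
292 [(240, 359, 104, 0, 337), (244, 362, 104, 0, 337), (248, 363, 104, 0, 334), (252, 366, 103, 0, 336), (256, 367, 103, 0, 334), (260, 357, 104, 28, 216), (264, 357, 104, 32, 216), (268, 357, 104, 34, 217), (272, 357, 104, 38, 216), (276, 357, 104, 41, 215), (280, 357, 104, 44, 219), (284, 357, 104, 47, 221), (288, 357, 104, 50, 221), (292, 356, 104, 54, 220), (296, 356, 104, 56, 217)]
```

View pics/w4.png

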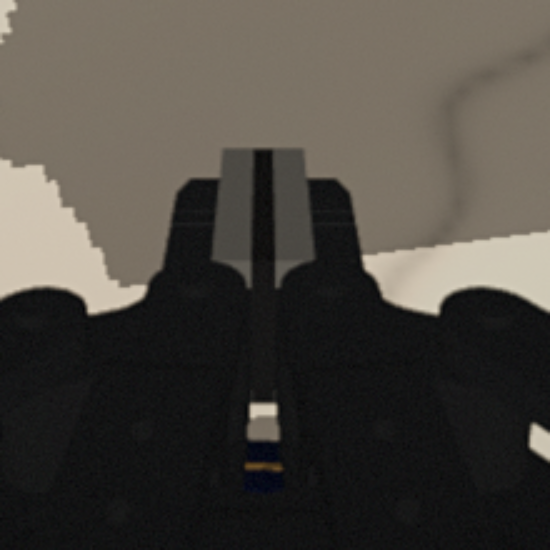

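The wrist crop shows the shut pads ending at image row ~260, about 26 mm above the counter. I'll open to 0.4 for a wider contact and go lower.

{"api": "drive_tool", "payload": {
  "steps": [
    [0.3,0,0.5,0,0,0,0.4],
    [0.3,0,1.2,0,0,0,0.4],
    [0.3,0,1.9,0,0,0,0.4],
    [0.3,0,2.4,0,0,0,0.4],
    [0.3,0,2.6,0,0,0,0.4],
    [0.3,0,2.6,0,0,0,0.4]
  ]
}}

```text
time_s: 9.68
eef_pos: [0.3652, 0.1008, -0.0034]
tcp_rot: [-180.0, -0.0, 171.8]
wrist_force: [-10.4, -1.9, 37.3]
finger_gap: 0.399
finger_force: 18.6
```

```bash
cat > tip2.py <<'E'
from h import *
s=status.sense();print(s["eef_pos"].round(4),s["wrist_force"].round(1))
p=vision.camera_params("wrist");im,d=vision.get_image("wrist")
for u in (224,230,236,334,340):
    print(u,[(v,*(1000*dpt(p,np.array([[u,v]]),d)[0]).astype(int).tolist()) for v in range(254,276,3)])
E
python3 tip2.py
```

```text
[ 0.3652  0.1008 -0.0034] [-10.4  -1.9  37.3]
224 [(254, 350, 77, 0), (257, 351, 77, 0), (260, 352, 77, 0), (263, 353, 76, 0), (266, 351, 78, 8), (269, 351, 78, 10), (272, 350, 79, 15), (275, 351, 79, 16)]
230 [(254, 350, 79, 0), (257, 351, 79, 0), (260, 350, 80, 4), (263, 351, 80, 6), (266, 351, 81, 9), (269, 351, 81, 12), (272, 352, 81, 13), (275, 351, 82, 16)]
236 [(254, 351, 82, 0), (257, 352, 82, 0), (260, 351, 82, 4), (263, 351, 83, 7), (266, 351, 83, 9), (269, 352, 83, 11), (272, 351, 84, 14), (275, 351, 84, 17)]
334 [(254, 356, 122, 0), (257, 358, 122, 0), (260, 357, 121, 4), (263, 357, 121, 6), (266, 356, 121, 10), (269, 357, 120, 11), (272, 356, 120, 15), (275, 357, 120, 16)]
340 [(254, 356, 124, 0), (257, 358, 124, 0), (260, 357, 124, 4), (263, 357, 123, 6), (266, 357, 123, 9), (269, 357, 123, 12), (272, 356, 122, 15), (275, 357, 122, 17)]
```

{"api": "drive_tool", "payload": {
  "steps": [
    [0,0,-0.45,0,0,0,0.4],
    [0,0,-0.45,0,0,0,0.4]
  ]
}}

```text
time_s: 9.98
eef_pos: [0.3654, 0.1007, -0.0001]
tcp_rot: [180.0, 0.0, 171.8]
wrist_force: [-0.3, 0.3, 0.2]
finger_gap: 0.402
finger_force: 0.0
```

{"api": "drive_tool", "payload": {
  "steps": [
    [-1.5,0,0,0,0,0,0.4],
    [-3,0,0,0,0,0,0.4],
    [-4.4,0,0,0,0,0,0.4],
    [-5,0,0,0,0,0,0.4],
    [-5.4,0,0,0,0,0,0.4],
    [-5.8,0,0,0,0,0,0.4],
    [-6.2,0,0,0,0,0,0.4],
    [-6.6,0,0,0,0,0,0.4]
  ]
}}

```text
time_s: 10.98
eef_pos: [0.4306, 0.0913, -0.0001]
tcp_rot: [-180.0, -0.0, 171.8]
wrist_force: [0.1, -0.0, -0.5]
finger_gap: 0.403
finger_force: 0.4
```

{"api": "drive_tool", "payload": {
  "steps": [
    [-0.4,0,0,0,0,0,0.4],
    [-0.8,0,0,0,0,0,0.4],
    [-1.1,0,0,0,0,0,0.4]
  ]
}}

```text
time_s: 11.35
eef_pos: [0.4417, 0.0897, -0.0001]
tcp_rot: [180.0, 0.0, 171.8]
wrist_force: [-0.9, -0.1, -0.1]
finger_gap: 0.399
finger_force: 0.5
```

```bash
cat > gap.py <<'E'
from h import *
st=status.sense();print(st["eef_pos"].round(4),st["wrist_force"].round(1))
im,d=vision.get_image("scene");p=vision.camera_params("scene")
v,u=np.mgrid[150:235,280:370];uv=np.c_[u.ravel(),v.ravel()];X=dpt(p,uv,d)
ex=np.array([.99,-.143]);ey=np.array([.143,.99]);s=X[:,:2]@ex;t=X[:,:2]@ey
print("tcp s,t",st["eef_pos"][:2]@ex,st["eef_pos"][:2]@ey)
for y in (.11,.13,.15,.17,.19):
    k=(abs(t-y)<.006)&(s<.565)&(s>.40);o=np.argsort(s[k]);a=s[k][o];z=X[k,2][o]
    b=[(float(x),np.median(z[(a>=x)&(a<x+.01)]).round(3)) for x in np.arange(.43,.565,.01) if ((a>=x)&(a<x+.01)).any()]
    top=a[(abs(z-.022)<.006)&(a<.552)]
    print(y,[(int(1000*i),int(1000*j)) for i,j in b],"far",top.max().round(4) if len(top) else 0)
E
python3 gap.py
```

```text
[ 4.417e-01  8.970e-02 -1.000e-04] [-0.9 -0.1 -0.1]
tcp s,t 0.4244224452405501 0.15200372082731992
0.11 [(430, 110), (440, 63), (450, 22), (460, 21), (470, 240), (480, 20), (490, 20), (500, 20), (510, 22), (520, 21), (530, 19), (540, 19), (550, 23), (560, 24)] far 0.5477
0.13 [(430, 62), (440, 90), (450, 169), (460, 194), (470, 22), (480, 21), (490, 20), (500, 22), (510, 21), (520, 22), (530, 22), (540, 20), (550, 26), (560, 25)] far 0.5491
0.15 [(430, 108), (440, 86), (450, 178), (460, 174), (470, 21), (480, 22), (490, 21), (500, 22), (510, 19), (520, 22), (530, 22), (540, 19), (550, 22), (560, 24)] far 0.5483
0.17 [(430, 42), (440, 74), (450, 152), (460, 176), (470, 22), (480, 20), (490, 21), (500, 21), (510, 21), (520, 21), (530, 21), (540, 20), (550, 20), (560, 24)] far 0.5493
0.19 [(430, 61), (440, 52), (450, 22), (460, 21), (470, 22), (480, 21), (490, 23), (500, 20), (510, 20), (520, 23), (530, 20), (540, 21), (550, 23), (560, 24)] far 0.5502
```

{"api": "drive_tool", "payload": {
  "steps": [
    [-0.3,0,0,0,0,0,0.4],
    [-0.6,0,0,0,0,0,0.4],
    [-0.6,0,0,0,0,0,0.4]
  ]
}}

```text
time_s: 11.78
eef_pos: [0.4466, 0.089, -0.0004]
tcp_rot: [-180.0, -0.1, 171.8]
wrist_force: [-4.4, 0.3, 1.1]
finger_gap: 0.398
finger_force: 2.2
```

{"api": "drive_tool", "payload": {
  "steps": [
    [-0.1,0,0,0,0,0,0.4],
    [-0.15,0,0,0,0,0,0.4]
  ]
}}

```text
time_s: 12.02
eef_pos: [0.4467, 0.089, -0.0006]
tcp_rot: [-180.0, -0.3, 171.8]
wrist_force: [-11.0, 0.3, 3.7]
finger_gap: 0.398
finger_force: 5.6
```

{"api": "drive_tool", "payload": {
  "steps": [
    [-0.1,0,0,0,0,0,0.4],
    [-0.15,0,0,0,0,0,0.4]
  ]
}}

```text
time_s: 12.28
eef_pos: [0.4467, 0.0889, -0.001]
tcp_rot: [-180.0, -0.5, 171.8]
wrist_force: [-15.8, 2.7, 7.0]
finger_gap: 0.401
finger_force: 8.2
```

{"api": "drive_tool", "payload": {
  "steps": [
    [0.15,0,-0.1,0,0,0,0.4],
    [0.15,0,-0.3,0,0,0,0.4],
    [0.15,0,-0.5,0,0,0,0.4]
  ]
}}

```text
time_s: 12.65
eef_pos: [0.4465, 0.089, 0.004]
tcp_rot: [-180.0, -0.3, 171.8]
wrist_force: [-9.2, 1.7, -1.6]
finger_gap: 0.399
finger_force: 4.3
```

{"api": "drive_tool", "payload": {
  "steps": [
    [0.05,0,-0.3,0,0,0,0.4],
    [0.1,0,-0.6,0,0,0,0.4],
    [0.1,0,-0.9,0,0,0,0.4],
    [0.1,0,-1.2,0,0,0,0.4]
  ]
}}

```text
time_s: 13.15
eef_pos: [0.4465, 0.089, 0.0164]
tcp_rot: [-180.0, -0.2, 171.8]
wrist_force: [-4.5, 0.8, -0.8]
finger_gap: 0.401
finger_force: 2.6
```

```bash
cat > side.py <<'E'
from h import *
from sys import argv
st=status.sense();print(st["eef_pos"].round(4),st["tcp_rot"].round(1),st["wrist_force"].round(1),st["joint_pos"].round(1))
im,d=vision.get_image("scene");p=vision.camera_params("scene")
v,u=np.mgrid[100:235,270:380];uv=np.c_[u.ravel(),v.ravel()];X=dpt(p,uv,d)
ex=np.array([.99,-.143]);ey=np.array([.143,.99]);s=X[:,:2]@ex;t=X[:,:2]@ey
I=im[uv[:,1],uv[:,0]].astype(int);tin=((I[:,2]-I[:,0]>5)|(I.sum(1)>240))&(X[:,2]>.006)
for y in (.105,.115,.125,.15,.175,.185,.195):
    k=(abs(t-y)<.006)&tin&(s>.42)&(s<.72)
    print(y,[(int(1000*x),int(1000*np.median(X[k&(s>=x)&(s<x+.01),2]))) for x in np.arange(.42,.71,.01) if (k&(s>=x)&(s<x+.01)).sum()>1])
E
python3 side.py
```

```text
[0.4465 0.089  0.0164] [-180.    -0.2  171.8] [-4.5  0.8 -0.8] [ -3.5  27.  110.1   0.   43.  -85.4]
0.105 [(420, 347), (430, 339), (440, 328), (450, 317), (460, 306), (470, 296), (480, 285), (490, 29), (500, 28), (510, 25), (520, 24), (530, 22), (540, 22), (690, 36)]
0.115 [(440, 322), (450, 174), (460, 301), (470, 288), (480, 33), (490, 29), (500, 26), (510, 27), (520, 23), (530, 24), (540, 22), (690, 48), (700, 46)]
0.125 [(430, 313), (440, 314), (450, 310), (460, 297), (470, 289), (480, 32), (490, 30), (500, 27), (510, 25), (520, 22), (530, 24), (540, 22), (690, 39), (700, 46)]
0.15 [(420, 314), (430, 315), (440, 312), (450, 309), (460, 297), (470, 286), (480, 30), (490, 32), (500, 26), (510, 27), (520, 24), (530, 23), (540, 21), (700, 43)]
0.175 [(420, 314), (430, 313), (440, 313), (450, 305), (460, 289), (470, 157), (480, 30), (490, 31), (500, 28), (510, 24), (520, 22), (530, 22), (540, 20), (690, 40)]
0.185 [(420, 314), (430, 313), (440, 312), (450, 304), (460, 294), (470, 159), (480, 30), (490, 29), (500, 27), (510, 25), (520, 23), (530, 21), (540, 20), (690, 40), (700, 41)]
0.195 [(420, 339), (430, 328), (440, 313), (450, 305), (460, 290), (470, 33), (480, 30), (490, 28), (500, 26), (510, 25), (520, 22), (530, 22), (540, 21), (690, 40)]
```

{"api": "drive_tool", "payload": {
  "steps": [
    [-0.05,0,-0.3,0,-0.03,0,0.4],
    [-0.12,0,-0.55,0,-0.08,0,0.4],
    [-0.2,0,-0.85,0,-0.13,0,0.4],
    [-0.31,0,-1.12,0,-0.175,0,0.4]
  ]
}}

```text
time_s: 13.7
eef_pos: [0.4501, 0.0885, 0.0279]
tcp_rot: [-180.0, 10.0, 171.8]
wrist_force: [-4.2, 0.4, 0.1]
finger_gap: 0.4
finger_force: 2.1
```

```bash
python3 side.py
```

```text
[0.4501 0.0885 0.0279] [-180.    10.   171.8] [-4.2  0.4  0.1] [ -3.   22.5 116.3  -1.7  31.2 -83.5]
0.105 [(420, 318), (430, 305), (440, 297), (450, 48), (460, 43), (470, 41), (480, 38), (490, 36), (500, 31), (510, 30), (520, 28), (530, 21), (540, 19), (690, 38)]
0.115 [(420, 313), (430, 301), (450, 46), (460, 45), (470, 43), (480, 40), (490, 35), (500, 33), (510, 29), (520, 26), (530, 24), (540, 20), (690, 48), (700, 50)]
0.125 [(420, 309), (430, 296), (450, 46), (460, 46), (470, 43), (480, 40), (490, 35), (500, 33), (510, 30), (520, 26), (530, 24), (540, 20)]
0.15 [(420, 305), (430, 248), (440, 242), (450, 48), (460, 46), (470, 42), (480, 40), (490, 37), (500, 34), (510, 29), (520, 27), (530, 21), (540, 19), (690, 40)]
0.175 [(420, 300), (430, 243), (440, 165), (460, 45), (470, 43), (480, 37), (490, 34), (500, 32), (510, 29), (520, 26), (530, 24), (540, 20), (690, 39)]
0.185 [(420, 296), (430, 172), (450, 47), (460, 45), (470, 41), (480, 37), (490, 36), (500, 34), (510, 29), (520, 27), (530, 22), (540, 19), (690, 39), (700, 41)]
0.195 [(420, 301), (430, 187), (440, 79), (450, 47), (460, 46), (470, 42), (480, 39), (490, 36), (500, 32), (510, 27), (520, 27), (530, 24), (540, 20), (700, 41)]
```

{"api": "drive_tool", "payload": {
  "steps": [
    [-0.15,0,-0.35,0,-0.02,0,0.4],
    [-0.33,0,-0.7,0,-0.04,0,0.4],
    [-0.55,0,-1.1,0,-0.06,0,0.4],
    [-0.8,0,-1.5,0,-0.075,0,0.4],
    [-1.1,0,-1.87,0,-0.087,0,0.4]
  ]
}}

```text
time_s: 14.38
eef_pos: [0.4587, 0.0873, 0.0488]
tcp_rot: [-180.0, 15.1, 171.8]
wrist_force: [-3.4, 0.5, 1.1]
finger_gap: 0.401
finger_force: 2.1
```

```bash
python3 side.py
```

```text
[0.4587 0.0873 0.0488] [-180.    15.1  171.8] [-3.4  0.5  1.1] [ -2.9  19.3 117.8  -3.   27.9 -82.3]
0.105 [(420, 319), (430, 310), (460, 69), (470, 66), (480, 55), (490, 50), (500, 46), (510, 38), (520, 29), (530, 26), (540, 21), (690, 36)]
0.115 [(420, 315), (460, 69), (470, 62), (480, 56), (490, 49), (500, 42), (510, 39), (520, 32), (530, 27), (540, 22), (550, 22), (690, 49), (700, 48)]
0.125 [(420, 311), (460, 67), (470, 64), (480, 58), (490, 49), (500, 45), (510, 38), (520, 33), (530, 27), (540, 24)]
0.15 [(420, 264), (430, 260), (460, 67), (470, 63), (480, 54), (490, 49), (500, 44), (510, 38), (520, 34), (530, 27), (540, 20), (690, 39), (700, 42)]
0.175 [(420, 263), (440, 85), (460, 69), (470, 60), (480, 56), (490, 53), (500, 46), (510, 38), (520, 32), (530, 25), (540, 23), (690, 40), (700, 43)]
0.185 [(440, 88), (460, 67), (470, 63), (480, 59), (490, 53), (500, 47), (510, 39), (520, 33), (530, 25), (540, 18), (690, 39), (700, 41)]
0.195 [(440, 102), (460, 63), (470, 62), (480, 55), (490, 52), (500, 45), (510, 40), (520, 31), (530, 24), (540, 19), (690, 39), (700, 41)]
```

{"api": "drive_tool", "payload": {
  "steps": [
    [-0.4,0,-0.42,0,-0.03,0,0.4],
    [-0.85,0,-0.83,0,-0.06,0,0.4],
    [-1.31,0,-1.21,0,-0.087,0,0.4],
    [-1.8,0,-1.54,0,-0.115,0,0.4],
    [-2.3,0,-1.85,0,-0.145,0,0.4],
    [-2.86,0,-2.14,0,-0.175,0,0.4]
  ]
}}

```text
time_s: 15.18
eef_pos: [0.4806, 0.0842, 0.0768]
tcp_rot: [180.0, 25.2, 171.8]
wrist_force: [-1.4, 0.1, -0.8]
finger_gap: 0.402
finger_force: 0.5
```

```bash
python3 side.py
```

```text
[0.4806 0.0842 0.0768] [180.   25.2 171.8] [-1.4  0.1 -0.8] [ -2.6  15.8 120.3  -7.3  19.  -78. ]
0.105 [(430, 167), (480, 87), (490, 84), (500, 73), (510, 56), (520, 48), (530, 33), (540, 22), (690, 37)]
0.115 [(480, 88), (490, 82), (500, 69), (510, 60), (520, 45), (530, 35), (540, 24), (690, 48), (700, 48)]
0.125 [(470, 99), (480, 87), (490, 81), (500, 70), (510, 60), (520, 45), (530, 32), (540, 25), (550, 20), (690, 44), (700, 45)]
0.15 [(480, 88), (490, 84), (500, 71), (510, 61), (520, 47), (530, 33), (540, 23), (690, 37), (700, 41)]
0.175 [(430, 120), (440, 106), (450, 83), (460, 111), (470, 92), (480, 87), (490, 81), (500, 71), (510, 60), (520, 49), (530, 35), (540, 24), (550, 21), (690, 38)]
0.185 [(450, 111), (460, 102), (470, 87), (480, 91), (490, 85), (500, 73), (510, 60), (520, 47), (530, 34), (540, 23), (550, 22), (690, 36)]
0.195 [(450, 127), (490, 83), (500, 72), (510, 58), (520, 48), (530, 32), (540, 23), (690, 39)]
```

{"api": "drive_tool", "payload": {
  "steps": [
    [-0.55,0,-0.15,0,0,0,0.4],
    [-1.15,0,-0.3,0,0,0,0.4],
    [-1.75,0,-0.4,0,0,0,0.4],
    [-2.35,0,-0.43,0,0,0,0.4],
    [-2.95,0,-0.44,0,0,0,0.4],
    [-3.55,0,-0.44,0,0,0,0.4]
  ]
}}

```text
time_s: 15.98
eef_pos: [0.5107, 0.0798, 0.0957]
tcp_rot: [180.0, 25.0, 171.8]
wrist_force: [-0.1, 0.3, -0.2]
finger_gap: 0.4
finger_force: 0.2
```

```bash
python3 side.py
```

```text
[0.5107 0.0798 0.0957] [180.   25.  171.8] [-0.1  0.3 -0.2] [ -3.   16.6 114.9  -5.5  23.6 -80.3]
0.105 [(420, 366), (430, 355), (440, 268), (470, 177), (510, 103), (520, 90), (530, 63), (540, 35), (690, 38)]
0.115 [(420, 363), (430, 353), (450, 180), (500, 104), (520, 92), (530, 64), (540, 38), (690, 49), (700, 45)]
0.125 [(420, 357), (430, 343), (510, 103), (520, 91), (530, 69), (540, 39), (550, 33), (690, 44), (700, 45)]
0.15 [(420, 350), (430, 305), (440, 300), (510, 106), (520, 93), (530, 67), (540, 36), (550, 24), (690, 38), (700, 40)]
0.175 [(420, 344), (430, 302), (490, 127), (500, 115), (510, 107), (520, 89), (530, 64), (540, 35), (550, 26), (700, 43)]
0.185 [(420, 343), (430, 291), (480, 138), (490, 122), (510, 106), (520, 91), (530, 62), (540, 35), (550, 28), (690, 40), (700, 42)]
0.195 [(420, 341), (480, 147), (510, 105), (520, 91), (530, 66), (540, 32), (690, 38), (700, 43)]
```

{"api": "drive_tool", "payload": {
  "steps": [
    [-0.45,0,0.02,0,0,0,0.4],
    [-0.9,0,0.1,0,0,0,0.4],
    [-1.3,0,0.2,0,0,0,0.4],
    [-1.6,0,0.28,0,0,0,0.4],
    [-1.9,0,0.38,0,0,0,0.4],
    [-2.2,0,0.49,0,0,0,0.4]
  ]
}}

```text
time_s: 16.77
eef_pos: [0.5322, 0.0767, 0.1004]
tcp_rot: [-180.0, 25.0, 171.8]
wrist_force: [-0.4, -0.2, -0.8]
finger_gap: 0.401
finger_force: 0.1
```

```bash
python3 side.py
```

```text
[0.5322 0.0767 0.1004] [-180.    25.   171.8] [-0.4 -0.2 -0.8] [ -3.3  18.3 111.5  -4.8  25.4 -81.2]
0.105 [(420, 388), (430, 380), (440, 372), (450, 359), (460, 349), (480, 187), (490, 185), (530, 109), (540, 73), (550, 37), (690, 39)]
0.115 [(420, 383), (430, 377), (440, 368), (450, 358), (460, 351), (530, 107), (540, 79), (550, 42), (690, 50), (700, 49)]
0.125 [(420, 374), (430, 369), (440, 362), (450, 346), (510, 130), (520, 123), (530, 107), (540, 95), (700, 45)]
0.15 [(420, 372), (430, 366), (440, 353), (450, 350), (460, 307), (530, 108), (540, 94), (690, 38), (700, 41)]
0.175 [(420, 368), (430, 361), (440, 349), (450, 308), (460, 303), (470, 258), (480, 246), (510, 131), (520, 117), (530, 109), (540, 87), (550, 63), (690, 39), (700, 41)]
0.185 [(420, 367), (430, 359), (440, 346), (470, 214), (500, 139), (510, 123), (530, 108), (540, 78), (550, 42), (700, 40)]
0.195 [(420, 366), (430, 359), (440, 350), (500, 148), (520, 107), (540, 82), (550, 43), (690, 37), (700, 42)]
```

{"api": "drive_tool", "payload": {
  "steps": [
    [-0.27,0,0.13,0,0,0,0.4],
    [-0.54,0,0.25,0,0,0,0.4],
    [-0.8,0,0.37,0,0,0,0.4],
    [-0.8,0,0.37,0,0,0,0.4]
  ]
}}

```text
time_s: 17.32
eef_pos: [0.541, 0.0755, 0.1004]
tcp_rot: [-180.0, 25.0, 171.8]
wrist_force: [-0.1, 0.7, -0.1]
finger_gap: 0.398
finger_force: 0.0
```

```bash
python3 side.py
```

```text
[0.541  0.0755 0.1004] [-180.    25.   171.8] [-0.1  0.7 -0.1] [ -3.4  19.2 110.2  -4.7  25.8 -81.4]
0.105 [(420, 392), (430, 384), (440, 378), (450, 371), (460, 357), (470, 349), (500, 185), (540, 103), (550, 80), (690, 38)]
0.115 [(420, 390), (430, 382), (440, 375), (450, 368), (460, 352), (470, 202), (540, 106), (550, 91), (690, 48), (700, 50)]
0.125 [(420, 375), (430, 374), (440, 371), (450, 363), (460, 326), (520, 136), (530, 120), (540, 108), (550, 101), (690, 44), (700, 43)]
0.15 [(420, 374), (430, 371), (440, 366), (450, 357), (460, 346), (470, 306), (480, 276), (540, 109), (550, 108), (690, 39), (700, 40)]
0.175 [(420, 371), (430, 368), (440, 362), (450, 347), (460, 305), (470, 302), (480, 153), (490, 238), (500, 233), (520, 126), (530, 109), (540, 107), (550, 107), (690, 36)]
0.185 [(420, 371), (430, 368), (440, 359), (450, 346), (460, 302), (480, 239), (510, 142), (520, 126), (540, 107), (550, 93), (690, 36), (700, 42)]
0.195 [(420, 370), (430, 366), (440, 358), (450, 348), (480, 204), (510, 146), (550, 92), (690, 40)]
```

The numbers show the tin standing upright: its top is at z ≈ 109 mm and its base is against the step front. Next I'll lower the fingers a little and tip it on over.

{"api": "drive_tool", "payload": {
  "steps": [
    [0.5,0,0.5,0,0,0,0.4],
    [0.9,0,1.23,0,0,0,0.4],
    [0.55,0,1.4,0,0,0,0.4],
    [0.2,0,1.55,0,0,0,0.4],
    [-0.15,0,1.73,0,0,0,0.4],
    [-0.5,0,1.9,0,0,0,0.4],
    [-0.85,0,2.05,0,0,0,0.4]
  ]
}}

```text
time_s: 18.25
eef_pos: [0.5573, 0.0731, 0.0855]
tcp_rot: [-180.0, 25.0, 171.8]
wrist_force: [-0.6, 0.0, 0.4]
finger_gap: 0.398
finger_force: 0.0
```

```bash
python3 side.py
```

```text
[0.5573 0.0731 0.0855] [-180.    25.   171.8] [-0.6  0.   0.4] [ -3.6  22.3 108.3  -4.7  24.5 -81.5]
0.105 [(420, 392), (430, 384), (440, 375), (450, 368), (460, 362), (470, 353), (480, 339), (490, 179), (510, 173), (550, 58), (560, 104), (570, 104), (690, 40)]
0.115 [(420, 390), (430, 384), (440, 377), (450, 362), (460, 357), (470, 350), (480, 338), (560, 108), (570, 103), (690, 46), (700, 49)]
0.125 [(430, 362), (440, 361), (450, 358), (460, 354), (470, 341), (480, 286), (540, 115), (560, 106), (570, 103), (690, 46)]
0.15 [(420, 359), (430, 359), (440, 357), (450, 356), (460, 348), (470, 334), (480, 296), (490, 290), (570, 103), (690, 39), (700, 39)]
0.175 [(420, 358), (430, 359), (440, 355), (450, 351), (460, 343), (470, 329), (480, 292), (490, 270), (500, 233), (510, 218), (520, 105), (530, 116), (540, 107), (570, 103), (690, 38), (700, 42)]
0.185 [(420, 357), (430, 357), (440, 356), (450, 351), (460, 342), (470, 328), (500, 199), (530, 126), (540, 102), (560, 103), (570, 105), (690, 38)]
0.195 [(420, 371), (430, 367), (440, 357), (450, 349), (460, 339), (470, 330), (500, 195), (530, 138), (560, 82), (570, 103), (690, 40), (700, 41)]
```

{"api": "drive_tool", "payload": {
  "steps": [
    [-0.25,0,0.18,0,0,0,0.4],
    [-0.5,0,0.37,0,0,0,0.4],
    [-0.75,0,0.55,0,0,0,0.4],
    [-1,0,0.75,0,0,0,0.4],
    [-1.25,0,0.95,0,0,0,0.4],
    [-1.46,0,1.12,0,0,0,0.4],
    [-1.46,0,1.12,0,0,0,0.4]
  ]
}}

```text
time_s: 19.18
eef_pos: [0.5749, 0.0706, 0.0814]
tcp_rot: [-180.0, 25.0, 171.8]
wrist_force: [-0.2, 0.2, 0.2]
finger_gap: 0.4
finger_force: 0.0
```

```bash
python3 side.py
```

```text
[0.5749 0.0706 0.0814] [-180.    25.   171.8] [-0.2  0.2  0.2] [ -3.7  24.4 105.7  -4.5  25.  -81.9]
0.105 [(420, 400), (430, 394), (440, 386), (450, 379), (460, 369), (470, 362), (480, 353), (490, 344), (500, 329), (510, 178), (520, 35), (530, 37), (540, 39), (550, 43), (560, 45), (570, 47), (690, 39)]
0.115 [(420, 398), (430, 391), (440, 382), (450, 376), (460, 368), (470, 357), (480, 349), (490, 337), (500, 330), (510, 181), (530, 43), (540, 47), (550, 45), (560, 47), (570, 46), (690, 48), (700, 49)]
0.125 [(450, 357), (460, 357), (470, 354), (480, 344), (490, 327), (500, 282), (510, 36), (520, 38), (530, 44), (540, 44), (550, 45), (560, 45), (690, 44), (700, 42)]
0.15 [(440, 355), (450, 356), (460, 355), (470, 348), (480, 343), (490, 329), (500, 289), (510, 282), (520, 37), (530, 40), (540, 44), (550, 47), (560, 45), (570, 47), (690, 39), (700, 40)]
0.175 [(430, 350), (440, 354), (450, 355), (460, 352), (470, 346), (480, 337), (490, 287), (500, 282), (510, 239), (520, 225), (530, 44), (540, 46), (550, 82), (560, 92), (570, 51), (700, 41)]
0.185 [(440, 354), (450, 354), (460, 351), (470, 346), (480, 333), (490, 322), (520, 132), (530, 41), (540, 86), (550, 112), (560, 46), (570, 46), (690, 39), (700, 42)]
0.195 [(420, 381), (430, 375), (440, 367), (450, 352), (460, 349), (470, 344), (480, 335), (540, 127), (550, 126), (560, 45), (570, 48), (690, 39), (700, 42)]
```

{"api": "drive_tool", "payload": {
  "steps": [
    [0,0,-3,0,0,0,0.4],
    [3,0,-6,0,0,0,0.4],
    [7,0,-8.3,0,0.15,0,0.4],
    [9,0,-8.3,0,0.3,0,0.4],
    [9,0,-8.3,0,0.436,0,0.4],
    [9,0,-8.3,0,0.436,0,0.4]
  ]
}}

```text
time_s: 19.98
eef_pos: [0.4603, 0.0869, 0.1185]
tcp_rot: [180.0, 0.1, 171.8]
wrist_force: [-0.4, -0.8, 0.3]
finger_gap: 0.398
finger_force: 0.0
```

```bash
cat > prof.py <<'E'
from h import *
st=status.sense();print(st["eef_pos"].round(4),st["tcp_rot"].round(1),st["wrist_force"].round(1),st["joint_pos"].round(1))
ex=np.array([.99,-.143]);ey=np.array([.143,.99]);print("tcp st",st["eef_pos"][:2]@ex,st["eef_pos"][:2]@ey)
for cam in ("scene","top"):
    im,d=vision.get_image(cam);p=vision.camera_params(cam)
    v,u=np.mgrid[100:250,150:380];uv=np.c_[u.ravel(),v.ravel()];X=dpt(p,uv,d);s=X[:,:2]@ex;t=X[:,:2]@ey
    print(cam)
    for y in (.11,.13,.15,.17,.19):
        k=(abs(t-y)<.006)&(X[:,2]<.075)
        print(y,[(int(1000*x),int(1000*np.median(X[k&(s>=x)&(s<x+.01),2]))) for x in np.arange(.42,.70,.01) if (k&(s>=x)&(s<x+.01)).sum()>1])
    k=(X[:,2]>(.034 if cam=="scene" else .037))&(X[:,2]<.06)&(t>.08)&(t<.23)&(s>.5)&(s<.66)
    print("t range",np.percentile(t[k],[1,99]).round(3),"s",np.percentile(s[k],[1,99]).round(3))
    cv2.imwrite(f"pics/{cam}_p.png",im[:,:,::-1])
E
python3 prof.py
```

```text
[0.4603 0.0869 0.1185] [1.800e+02 1.000e-01 1.718e+02] [-0.4 -0.8  0.3] [ -3.7  18.  103.7  -0.   58.1 -85.5]
tcp st 0.4433134884270948 0.15189118353570435
scene
0.11 [(420, -1), (430, 0), (440, 0), (450, 0), (470, 17), (480, 22), (490, 23), (500, 27), (510, 29), (520, 34), (530, 38), (540, 39), (550, 44), (560, 46), (570, 36), (580, 23), (590, 23), (600, 23), (610, 24), (620, 22), (630, 23), (640, 25), (650, 24), (660, 24), (670, 24), (680, 24), (690, 33)]
0.13 [(420, 0), (430, 0), (440, 0), (450, 3), (490, 28), (500, 31), (510, 34), (520, 36), (530, 42), (540, 45), (550, 48), (560, 46), (570, 35), (580, 25), (590, 24), (600, 23), (610, 24), (620, 24), (630, 24), (640, 24), (650, 24), (660, 23), (670, 24), (690, 39)]
0.15 [(420, -2), (430, -2), (440, -3), (450, -1), (490, 29), (500, 31), (510, 36), (520, 38), (530, 40), (540, 44), (550, 48), (560, 47), (570, 34), (580, 22), (590, 25), (600, 24), (610, 24), (620, 24), (630, 22), (640, 24), (650, 24), (660, 23), (670, 24), (680, 25), (690, 32)]
0.17 [(420, -2), (430, 0), (440, -2), (480, 24), (490, 23), (500, 32), (510, 35), (520, 38)
[... 969 characters left out ...]
0, 26), (630, 24), (640, 23), (650, 23), (660, 23), (670, 25), (680, 23), (690, 39)]
0.15 [(540, 47), (550, 49), (560, 48), (570, 30), (580, 27), (590, 24), (600, 25), (610, 24), (620, 25), (630, 24), (640, 27), (650, 25), (660, 25), (670, 25), (680, 24), (690, 39)]
0.17 [(420, 1), (530, 43), (540, 47), (550, 50), (560, 48), (570, 28), (580, 25), (590, 25), (600, 25), (610, 24), (620, 24), (630, 24), (640, 26), (650, 26), (660, 25), (670, 24), (680, 24), (690, 38)]
0.19 [(530, 45), (540, 46), (550, 49), (560, 46), (570, 29), (580, 25), (590, 25), (600, 26), (610, 25), (620, 24), (630, 24), (640, 26), (650, 25), (660, 25), (670, 24), (680, 23), (690, 38)]
t range [0.098 0.205] s [0.513 0.572]
```

The tin leans over the step's edge as foretold: foot at s ≈ 0.466, top end at s ≈ 0.572, picture up at about 17°. I'll go behind and below the foot and push it up onto the step.

{"api": "drive_tool", "payload": {
  "steps": [
    [2,0,2,0,0,0,0.4],
    [2.1,0,6,0,-0.1,0,0.4],
    [2.1,0,9,0,-0.2,0,0.4],
    [2.1,0,10.8,0,-0.262,0,0.4],
    [2.1,0,11.4,0,-0.262,0,0.4],
    [2.1,0,11.4,0,-0.262,0,0.4]
  ]
}}

```text
time_s: 20.82
eef_pos: [0.439, 0.0902, 0.005]
tcp_rot: [180.0, 15.1, 171.8]
wrist_force: [0.3, -0.5, 0.5]
finger_gap: 0.403
finger_force: 0.0
```

{"api": "drive_tool", "payload": {
  "steps": [
    [-1.2,0,0.32,0,0,0,0.4],
    [-2.4,0,0.64,0,0,0,0.4],
    [-3,0,0.8,0,0,0,0.4],
    [-3.5,0,0.94,0,0,0,0.4],
    [-4,0,1.07,0,0,0,0.4],
    [-4.5,0,1.2,0,0,0,0.4],
    [-5,0,1.34,0,0,0,0.4]
  ]
}}

```text
time_s: 21.7
eef_pos: [0.49, 0.0828, 0.0045]
tcp_rot: [-180.0, 15.0, 171.8]
wrist_force: [-0.1, -0.3, 0.2]
finger_gap: 0.4
finger_force: 0.6
```

```bash
python3 prof.py | grep -v top | head -8
```

```text
[0.49   0.0828 0.0045] [-180.    15.   171.8] [-0.1 -0.3  0.2] [ -3.3  27.6 114.3  -3.3  23.1 -82.3]
tcp st 0.47327896525313307 0.1520480004209779
scene
0.11 [(420, -1), (430, -1), (440, -1), (450, 0), (460, 0), (470, 60), (490, 18), (500, 24), (510, 28), (520, 29), (530, 34), (540, 41), (550, 47), (560, 46), (570, 37), (580, 47), (590, 44), (600, 24), (610, 22), (620, 24), (630, 24), (640, 24), (650, 23), (660, 25), (670, 22), (680, 25), (690, 38)]
0.13 [(420, -2), (430, -2), (440, 64), (450, 57), (460, 27), (470, 46), (480, 23), (500, 26), (510, 29), (520, 35), (530, 39), (540, 44), (550, 47), (560, 52), (570, 52), (580, 48), (590, 26), (600, 22), (610, 22), (620, 23), (630, 25), (640, 23), (650, 22), (660, 24), (670, 24), (690, 24)]
0.15 [(420, -2), (500, 27), (510, 33), (520, 37), (530, 42), (540, 45), (550, 49), (560, 51), (570, 52), (580, 49), (590, 27), (600, 23), (610, 24), (620, 24), (630, 24), (640, 23), (650, 24), (660, 25), (670, 25), (680, 22), (690, 23)]
0.17 [(440, -2), (450, 42), (460, 29), (470, 37), (480, 20), (500, 26), (510, 31), (520, 36), (530, 39), (540, 44), (550, 49), (560, 52), (570, 53), (580, 49), (590, 39), (600, 25), (610, 23), (620, 24), (630, 24), (640, 24), (650, 23), (660, 22), (670, 25), (680, 26), (690, 38)]
0.19 [(420, -2), (430, -2), (460, 58), (470, 53), (500, 27), (510, 31), (520, 35), (530, 40), (540, 45), (550, 48), (560, 52), (570, 53), (580, 46), (590, 33), (600, 24), (610, 24), (620, 24), (630, 24), (640, 25), (650, 25), (660, 26), (670, 24), (680, 25), (690, 27)]
```

{"api": "drive_tool", "payload": {
  "steps": [
    [-0.4,0,0.05,0,0,0,0.4],
    [-0.8,0,0.1,0,0,0,0.4],
    [-1.2,0,0.15,0,0,0,0.4],
    [-1.6,0,0.2,0,0,0,0.4],
    [-2,0,0.23,0,0,0,0.4]
  ]
}}

```text
time_s: 22.42
eef_pos: [0.5098, 0.08, 0.0076]
tcp_rot: [-180.0, 15.1, 171.8]
wrist_force: [-2.0, 0.7, -0.4]
finger_gap: 0.398
finger_force: 0.9
```

```bash
python3 prof.py | grep -v top | sed -n '1,2p;5,6p'
```

```text
[0.5098 0.08   0.0076] [-180.    15.1  171.8] [-2.   0.7 -0.4] [ -3.5  28.8 111.2  -2.9  25.  -82.9]
tcp st 0.4932491118372652 0.15205646806413836
0.13 [(420, -1), (430, -2), (440, -2), (450, -3), (460, 34), (470, 4), (480, 26), (490, 39), (500, 33), (520, 32), (530, 37), (540, 46), (550, 50), (560, 56), (570, 63), (580, 25), (590, 60), (600, 57), (610, 25), (620, 23), (630, 25), (640, 23), (650, 24), (660, 23), (670, 24), (690, 23)]
0.15 [(420, 2), (430, -1), (440, -1), (450, -1), (510, 24), (530, 38), (540, 44), (550, 51), (560, 55), (570, 60), (580, 26), (590, 26), (600, 58), (610, 24), (620, 24), (630, 22), (640, 24), (650, 24), (660, 25), (670, 22), (680, 24), (690, 25)]
```

{"api": "drive_tool", "payload": {
  "steps": [
    [-0.3,0,-0.08,0,0,0,0.4],
    [-0.6,0,-0.16,0,0,0,0.4],
    [-0.9,0,-0.24,0,0,0,0.4],
    [-1.2,0,-0.32,0,0,0,0.4],
    [-1.56,0,-0.41,0,0,0,0.4]
  ]
}}

```text
time_s: 23.15
eef_pos: [0.5234, 0.078, 0.0156]
tcp_rot: [-180.0, 15.0, 171.8]
wrist_force: [-2.2, -0.3, 0.8]
finger_gap: 0.397
finger_force: 1.7
```

```bash
python3 prof.py | grep -v top | sed -n '1,2p;5,6p;16p'
```

```text
[0.5234 0.078  0.0156] [-180.    15.   171.8] [-2.2 -0.3  0.8] [ -3.6  29.  108.8  -2.6  27.2 -83.3]
tcp st 0.5070024273545337 0.15205075678764848
0.13 [(420, -1), (430, -2), (440, -1), (450, -1), (460, -2), (470, 0), (480, 0), (490, 29), (500, 50), (510, 42), (520, 28), (540, 42), (550, 50), (560, 58), (570, 20), (580, 25), (590, 24), (600, 43), (610, 24), (620, 23), (630, 24), (640, 24), (650, 24), (660, 25), (670, 24), (690, 31)]
0.15 [(420, 0), (430, 0), (440, -1), (450, -2), (460, 0), (520, 31), (530, 39), (550, 50), (560, 56), (570, 21), (580, 25), (590, 25), (600, 65), (610, 24), (620, 23), (630, 22), (640, 23), (650, 22), (660, 23), (670, 23), (680, 23), (690, 30)]
```

{"api": "drive_tool", "payload": {
  "steps": [
    [-0.3,0,-0.13,0,0,0,0.4],
    [-0.6,0,-0.26,0,0,0,0.4],
    [-0.9,0,-0.4,0,0,0,0.4],
    [-1.2,0,-0.53,0,0,0,0.4],
    [-1.42,0,-0.66,0,0,0,0.4]
  ]
}}

```text
time_s: 23.88
eef_pos: [0.5354, 0.0763, 0.0259]
tcp_rot: [180.0, 15.1, 171.8]
wrist_force: [-5.2, 1.1, 3.2]
finger_gap: 0.397
finger_force: 2.7
```

```bash
sed -i 's/<.075)/<.12)/' prof.py; python3 prof.py | sed -n '1,2p;5,6p;9p'
```

```text
[0.5354 0.0763 0.0259] [180.   15.1 171.8] [-5.2  1.1  3.2] [ -3.8  28.9 106.7  -2.3  29.5 -83.7]
tcp st 0.5191887549103561 0.15206794349751512
0.13 [(420, -2), (430, 0), (440, 0), (450, 0), (460, -1), (470, 0), (480, 45), (490, 91), (500, 93), (510, 90), (520, 60), (530, 40), (540, 43), (550, 47), (560, 54), (570, 62), (580, 68), (590, 25), (600, 26), (610, 26), (620, 67), (630, 25), (640, 23), (650, 23), (660, 25), (670, 24), (690, 31)]
0.15 [(420, -1), (430, -2), (440, -1), (450, -2), (460, -1), (470, -3), (480, 0), (490, 0), (500, 111), (510, 109), (530, 36), (540, 44), (550, 49), (560, 59), (570, 62), (590, 23), (600, 50), (610, 76), (620, 70), (630, 25), (640, 23), (650, 24), (660, 24), (670, 23), (680, 25), (690, 37)]
t range [0.095 0.189] s [0.509 0.597]
```

View pics/scene_p.png

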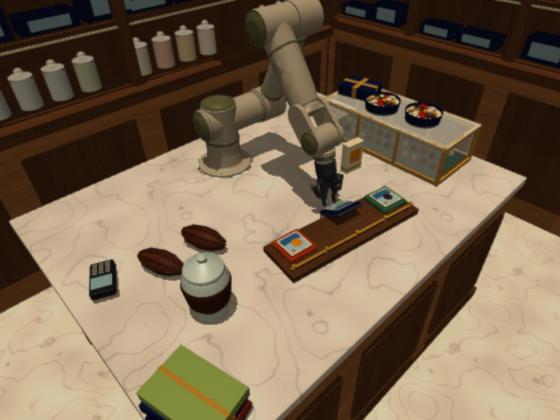

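The scene view shows the tin tilted over the step's edge at (340,208), between the other two tins, with the fingers behind its foot. The finger is now holding the foot down, so I'll let it rise gently with the finger.

{"api": "drive_tool", "payload": {
  "steps": [
    [0.05,0,-0.35,0,0,0,0.4],
    [0.05,0,-0.7,0,0,0,0.4],
    [0.05,0,-1.05,0,0,0,0.4],
    [0.05,0,-1.4,0,0,0,0.4],
    [0.05,0,-1.8,0,0,0,0.4]
  ]
}}

```text
time_s: 24.6
eef_pos: [0.53, 0.077, 0.043]
tcp_rot: [-180.0, 15.0, 171.8]
wrist_force: [-0.2, -0.3, -0.2]
finger_gap: 0.403
finger_force: 0.0
```

```bash
python3 prof.py | sed -n '1,2p;4,6p;9p'
```

```text
[0.53  0.077 0.043] [-180.    15.   171.8] [-0.2 -0.3 -0.2] [ -3.7  26.5 107.   -2.2  31.5 -83.8]
tcp st 0.5136597361970899 0.15205949631061147
0.11 [(420, -1), (430, -1), (440, 0), (450, -1), (460, -1), (470, -2), (480, -3), (490, 0), (500, 46), (510, 95), (520, 1), (530, 41), (540, 41), (550, 46), (560, 43), (570, 44), (580, 42), (590, 44), (600, 44), (610, 43), (620, 42), (630, 28), (640, 24), (650, 24), (660, 23), (670, 22), (690, 36)]
0.13 [(420, -1), (430, -1), (440, 0), (450, -3), (460, -2), (470, -1), (480, 108), (490, 107), (500, 105), (510, 85), (520, 57), (530, 44), (540, 47), (550, 47), (560, 46), (570, 47), (580, 46), (590, 46), (600, 47), (610, 45), (620, 40), (630, 26), (640, 24), (650, 23), (660, 26), (670, 23), (690, 22)]
0.15 [(420, 0), (430, 0), (440, 0), (450, 1), (460, -1), (470, -1), (480, 0), (500, 117), (520, 40), (530, 45), (540, 45), (550, 47), (560, 46), (570, 49), (580, 45), (590, 47), (600, 46), (610, 43), (620, 39), (630, 25), (640, 24), (650, 25), (660, 22), (670, 23), (680, 25), (690, 25)]
t range [0.096 0.205] s [0.511 0.634]
```

{"api": "drive_tool", "payload": {
  "steps": [
    [1.6,0,-0.4,0,0.1,0,0.4],
    [1.97,0,0.3,0,0.2,0,0.4],
    [1.97,0,1.18,0,0.262,0,0.4],
    [1.97,0,1.18,0,0.262,0,0.4]
  ]
}}

```text
time_s: 25.2
eef_pos: [0.5146, 0.0791, 0.0257]
tcp_rot: [-180.0, 0.0, 171.8]
wrist_force: [-0.8, -0.2, 0.2]
finger_gap: 0.4
finger_force: 0.0
```

{"api": "drive_tool", "payload": {
  "steps": [
    [-0.7,0,0,0,0,0,0.4],
    [-1.2,0,0,0,0,0,0.4],
    [-1.6,0,0,0,0,0,0.4],
    [-2.1,0,0,0,0,0,0.4],
    [-2.6,0,0,0,0,0,0.4],
    [-3.1,0,0,0,0,0,0.4],
    [-3.6,0,0,0,0,0,0.4],
    [-4.1,0,0,0,0,0,0.4]
  ]
}}

```text
time_s: 26.2
eef_pos: [0.5553, 0.0734, 0.0264]
tcp_rot: [-180.0, 0.1, 171.8]
wrist_force: [-1.2, 0.5, -0.9]
finger_gap: 0.398
finger_force: 0.2
```

{"api": "drive_tool", "payload": {
  "steps": [
    [-0.5,0,0,0,0,0,0.4],
    [-1,0,0,0,0,0,0.4],
    [-1.5,0,0,0,0,0,0.4],
    [-1.9,0,0,0,0,0,0.4],
    [-2.2,0,0,0,0,0,0.4]
  ]
}}

```text
time_s: 26.82
eef_pos: [0.577, 0.0703, 0.0265]
tcp_rot: [180.0, 0.1, 171.8]
wrist_force: [-1.1, 0.6, -0.8]
finger_gap: 0.402
finger_force: 0.2
```

```bash
python3 prof.py | sed -n '1,2p;4,6p;8,9p'
```

```text
[0.577  0.0703 0.0265] [1.800e+02 1.000e-01 1.718e+02] [-1.1  0.6 -0.8] [ -4.6  37.8  87.9  -0.   54.2 -86.4]
tcp st 0.56117099551726 0.15207742643509292
0.11 [(420, -2), (430, -3), (440, -1), (450, -1), (460, -2), (470, 0), (480, -1), (490, -2), (500, -1), (510, 0), (520, 0), (530, 1), (550, 76), (560, 23), (570, 85), (580, 41), (590, 45), (600, 44), (610, 44), (620, 45), (630, 42), (640, 42), (650, 45), (660, 45), (670, 43), (680, 40), (690, 24)]
0.13 [(420, 0), (430, -2), (440, -2), (450, 0), (460, -1), (470, -2), (480, 0), (490, 0), (500, 0), (510, 0), (520, -1), (530, -1), (540, 101), (550, 82), (560, 82), (570, 78), (580, 99), (590, 45), (600, 47), (610, 47), (620, 45), (630, 46), (640, 48), (650, 46), (660, 46), (670, 43), (680, 41), (690, 31)]
0.15 [(420, -1), (430, 0), (440, -1), (450, -1), (460, -1), (470, -1), (480, 0), (490, 0), (500, 0), (510, -1), (520, -1), (530, 0), (570, 110), (580, 44), (590, 46), (600, 45), (610, 48), (620, 46), (630, 45), (640, 47), (650, 47), (660, 47), (670, 42), (680, 38), (690, 35)]
0.19 [(420, -1), (430, -2), (440, -4), (520, -2), (560, 57), (570, 85), (580, 43), (590, 46), (600, 46), (610, 45), (620, 46), (630, 46), (640, 45), (650, 46), (660, 47), (670, 46), (680, 40), (690, 23)]
t range [0.096 0.204] s [0.558 0.659]
```

Still about 10 mm from the rail, so I'll approach slowly with force checks.

{"api": "drive_tool", "payload": {
  "steps": [
    [-0.3,0,0,0,0,0,0.4],
    [-0.6,0,0,0,0,0,0.4],
    [-0.8,0,0,0,0,0,0.4],
    [-0.8,0,0,0,0,0,0.4]
  ]
}}

```text
time_s: 27.42
eef_pos: [0.5849, 0.0691, 0.0265]
tcp_rot: [180.0, 0.1, 171.8]
wrist_force: [0.6, -0.6, -0.0]
finger_gap: 0.405
finger_force: 0.0
```

{"api": "drive_tool", "payload": {
  "steps": [
    [-0.1,0,0,0,0,0,0.4],
    [-0.2,0,0,0,0,0,0.4],
    [-0.2,0,0,0,0,0,0.4]
  ]
}}

```text
time_s: 27.8
eef_pos: [0.5853, 0.0692, 0.0261]
tcp_rot: [-180.0, -0.2, 171.8]
wrist_force: [-6.4, 1.0, 3.0]
finger_gap: 0.407
finger_force: 3.4
```

{"api": "drive_tool", "payload": {
  "steps": [
    [0.6,0,0,0,0,0,0.4],
    [2.5,0,-0.5,0,0,0,0.4],
    [6,0,-5,0,0,0,0.4],
    [9,0,-10,0,0,0,0.4],
    [13,0,-15,0,0,0,0.4],
    [17,0,-18,0,0,0,0.4],
    [20,0,-18,0,0,0,0.4],
    [20,0,-18,0,0,0,0.4]
  ]
}}

```text
time_s: 28.8
eef_pos: [0.3875, 0.0977, 0.2069]
tcp_rot: [180.0, 0.2, 171.9]
wrist_force: [0.5, -0.1, -1.0]
finger_gap: 0.398
finger_force: 0.0
```

```bash
python3 prof.py | sed -n '1,2p;4,8p'; python3 - <<'E'
from h import *
p=vision.camera_params("top");im,d=vision.get_image("top")
c=im[90:240,130:360];cv2.imwrite("pics/final.png",cv2.resize(c,None,fx=3.4,fy=3.4,interpolation=cv2.INTER_CUBIC)[:,:,::-1])
im=im.astype(int)
for nm,ch,th,box in (("g",(1,0),5,(140,125,195,178)),("r",(0,1),45,(290,145,345,198)),("n",(2,0),5,(195,125,285,190))):
    c=big((im[...,ch[0]]-im[...,ch[1]]>th).astype(np.uint8),box);print(nm,cv2.minAreaRect(ray(p,c,.043)[:,:2].astype(np.float32)))
E
```

```text
[0.3875 0.0977 0.2069] [180.    0.2 171.9] [ 0.5 -0.1 -1. ] [ -2.8   2.9 107.4  -0.   69.4 -84.6]
tcp st 0.3697092551498691 0.15209859184304927
0.11 [(420, -1), (430, -2), (440, -1), (450, -3), (460, -2), (470, -2), (480, -3), (490, -1), (500, -1), (510, -1), (520, -2), (530, -2), (550, 20), (560, 22), (570, 25), (580, 40), (590, 42), (600, 42), (610, 45), (620, 45), (630, 43), (640, 43), (650, 43), (660, 46), (670, 45), (680, 43), (690, 40)]
0.13 [(420, 0), (430, -2), (440, -1), (450, 0), (460, 0), (470, -1), (480, -1), (490, -2), (500, -2), (510, -1), (520, -1), (530, 0), (550, 20), (560, 24), (580, 39), (590, 44), (600, 47), (610, 46), (620, 45), (630, 46), (640, 47), (650, 46), (660, 47), (670, 46), (680, 44), (690, 36)]
0.15 [(420, -2), (430, -1), (440, 1), (450, -1), (460, 0), (470, 0), (480, -2), (490, -1), (500, 0), (510, -1), (520, -1), (530, -1), (550, 22), (560, 22), (580, 41), (600, 45), (610, 45), (620, 45), (630, 46), (640, 45), (650, 49), (660, 46), (670, 46), (680, 42), (690, 40)]
0.17 [(420, -2), (430, 0), (440, 0), (450, -2), (460, -3), (470, 0), (480, 0), (490, -1), (500, -2), (510, 0), (520, 0), (530, 0), (550, 24), (560, 21), (580, 38), (590, 44), (600, 46), (610, 46), (620, 49), (630, 47), (640, 46), (650, 45), (660, 47), (670, 47), (680, 43), (690, 39)]
0.19 [(420, -2), (430, -2), (440, 0), (450, 0), (460, 0), (470, -3), (480, -1), (490, 0), (500, 0), (510, -1), (520, 0), (530, 0), (560, 24), (590, 43), (600, 44), (610, 47), (620, 47), (630, 46), (640, 47), (650, 45), (660, 47), (670, 46), (680, 43), (690, 38)]
g ((0.6576961874961853, 0.23506905138492584), (0.10938481241464615, 0.10947295278310776), 80.85802459716797)
r ((0.596797525882721, -0.170811265707016), (0.11036891490221024, 0.10913244634866714), 83.40435791015625)
n ((0.649348258972168, 0.058611541986465454), (0.10571150481700897, 0.10658320039510727), 81.82684326171875)
```

View pics/final.png

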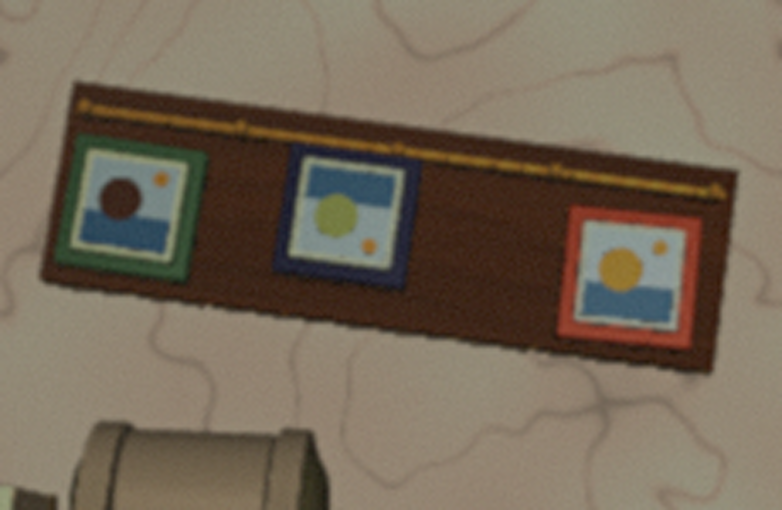

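The final crop shows the navy tin picture up at about (346,215), square against the brass rail between the green and red tins. Neither of those has moved, by measurement.

```bash
python3 -c "
from bench import workorder;print(workorder.finish_job())"
```

```text
the job is handed in; nothing more can be done
None
```

The navy tin now lies picture up on the step, square against the brass rail in the gap between the green and red tins (about 37 mm off the middle), those two haven't moved, and the job is handed in at about 29 s; pressing it against the step briefly reached about 16 N, more than the light touch intended.

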